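Charge the polishing bowl and hold its dead-man paddle

ROBOT

A 7-joint arm with a two-finger parallel gripper is mounted at the origin on the work surface. World frame = base frame: x ahead of the robot, y to its left, z up, the work surface at z = 0. Lengths are in mm, angles in rad, forces in N, time in s.
With the tool pointing down it reaches from about 425 to 950 mm from the base axis. Payload 16.7 kg.
Tool frame: the origin (TCP) lies at the centre of the arm's flange, where the gripper is bolted on; the fingertips stand robot.tcp_to_tips ahead of it and the grasp point (between the pads) lies 180 mm ahead of it (robot.tcp_to_tips is the distance from the TCP to the fingertips, in mm); z points along the fingers, y is the line along which they close (so a half turn about z gives the same grasp; the last joint's range is limited). The gripper opens to 94 mm and grips with 3 to 60 N. Pads are 16 mm wide; open, the fingers measure 119 mm over their backs; the gripper's body (75 mm by 177 mm) begins 78 mm behind the grasp point.
Start: joints at [1.133, 0.426, 0.074, 1.606, -0.034, 1.111, -0.067], TCP at [191.561, -647.219, 404.667] pointing down, gripper open.
Joint ranges: [-2.85, 2.85], [-0.5, 2.14], [-1.23, 1.37], [0.21, 2.46], [-1.02, 4.16], [0.16, 2.05], [-2.73, 2.73]. Speed limits (rad/s): [1.89, 1.89, 2.39, 2.39, 3.01, 3.01, 3.01].

INTERFACE

Orientations are given as a unit quaternion [x, y, z, w].
In Python, from station import robot gives the robot as it stands. The module is installed in compiled form; this text tells all that it offers.
- The arm moves only by the tool move_arm, never from a script. Its argument "series" is a list that holds one entry, the list of rows, each a list of 7 numbers: the finger opening in mm, from 0 to 94, then the shift along the world's x, y, z normalised to -1 to 1, where 1 is 0.3 m, then the turn, a rotation vector about the world's x, y, z normalised to -1 to 1, where 1 is pi rad. A call has 1 to 12 rows; each row shifts and turns the commanded pose from where the row before left it; what a row does not reach is not made up. A row lasts 1/8 s, in which the tool goes at most 62.5 mm and 10.7 degrees, less where a joint would pass 70% of its speed; a pose out of reach is approached as far as the arm can. A call with a number of a shift or a turn outside -1 to 1 is refused whole. A call with a gripper value outside its range is refused whole. The fingers move at their own pace and stop on an object; the grip force is fixed at half the most. Time passes only in rows, so rows that do not move let the fingers close. It gives the time, the measured TCP pose, the force, the opening and the grip force at its end, in the units of the state.
- robot.state(): the state, without advancing time (a new reading comes with each control period).
- robot.snapshot(name): name is "scene" or "top"; returns the picture (400x640x3 uint8, blue, green, red); there is no depth.
- robot.camera_model(name): a dict with "fx", "fy", "cx", "cy" (pixels), "T" (4x4, takes a point from camera to world coordinates). Camera axes: x right, y up, looking along -z (the intrinsics and any distortion apply to the point x, -y, -z); pixel columns grow to the right and rows downward; lengths in mm; the calibration is good to about 2 mm. A picture is of the moment at which its call begins. camera_model takes no time and is no camera call.
- robot.sign_off(): hands the job in; it is judged then, once.
The state is a dict: "clock": time; "joint_pos": joint angles; "dq": joint speeds; "tau": joint torques, N m; "eef_pos": TCP position; "tcp_rot": TCP orientation; "force": force on the tool from outside, world axes, zero at the start; "wrist_torque": the same for the moment, N m; "opening": finger opening in mm; "grasp_force": force on a finger pad.
Only numpy, scipy, OpenCV 4.12 (cv2) and the standard library are available. Lean on these libraries where they do the work, as an engineer would, in place of code of your own. Each camera call takes 0.05 s, during which the arm holds its last target. There are 200 camera calls.

TASK

Take the scoop, scoop at least three of the four white porcelain balls out of the grey tub and tip them into the polishing bowl without touching any ball with the fingers, then set the scoop down flat on the bench and let go of it. Then press the console's spring-loaded paddle with the fingers until it is level with the tops of its two side cheeks, about half of its travel (never right down to its stop), and finish while holding it there; leave the other things on the bench where they are.

Things in the scene. Friction and masses are not known exactly. Their poses are not given: they have to be found in the camera images.
- tub: Grey tub fixed to the bench, long along its x. Origin: centre of the underside. Inside floor 190 (x) by 86 mm (y), 4 mm above the bench. Upright walls 4 mm thick all round, their tops 44 mm above the bench; 198 by 94 mm outside. The four balls start in the +x half, the -x half is empty; +x points roughly to the robot's left.
- scoop: Loose aluminium scoop, ~90 g, flat on the bench. Origin: centre of the pan's underside, x to the open front, z up. Pan 78 (x) by 78 mm (y), floor 2 mm thick, bevelled at the front lip, side and rear walls 30 mm high. A level bar handle, 20 mm wide (y), 22 mm high, runs from x = -27 to -127 mm, its middle 75 mm above the underside. The front starts roughly to the robot's left.
- scoop_grip (a point): Middle of the scoop's handle bar, 85 mm behind the pan's centre and 75 mm above its underside; pinch the bar here across its 20 mm width, from above.
- scoop_pan (a point): Point 12 mm above the centre of the pan's underside, where balls lying in the pan are.
- scoop_lip (a point): Middle of the pan's open front edge, on the underside, 39 mm in front of the pan's centre.
- bowl: Vibrating polishing bowl fixed to the bench: round grey motor base, open white bowl on it with a small cone in the middle. Origin: centre of the underside. Heights above the bench: inner floor 39 mm, cone top 70 mm, rim 100 mm. Rim radius 98 mm outside, 93 mm inside. It stays still here.
- bowl_rim (a point): Centre of the bowl's mouth, 100 mm above the bench.
- console: Grey control console fixed to the bench, 160 (x) by 110 mm (y), base 30 mm high. Origin: centre of its underside. Two upright cheeks, 8 mm thick, with level tops 70 mm above the bench, stand at y = +-43 mm with the paddle between them. Its -x end faces roughly to the robot.
- paddle (a joint): Angle (rad) of the spring-loaded paddle, a dark steel plate 70 wide, 112 mm long between the console's cheeks, hinged at console x = +55 mm, 62 mm up; its free end points to console -x. 0: released, free end tilted up. 0.18: level, top flush with the cheek tops (run). 0.34: bottom stop. Springs back. At paddle_pad about 3.5 N starts it, 9 N holds it level (15 mm down), 14 N bottoms it.
- paddle_pad (a point): Point on top of the paddle's rubber pad, 85 mm from the hinge, where to press straight down; it moves with the paddle, 85 mm above the bench when released and 70 mm when the paddle is level.
- cheek_top (a point): Middle of the top edge of the console's +y cheek, 70 mm above the bench.
- ball0_center (a point): Centre of a loose white glazed, slippery porcelain ball, 20 mm in diameter, 15 g; the four are alike.
- ball1_center (a point): Centre of a loose white glazed, slippery porcelain ball, 20 mm in diameter, 15 g; the four are alike.
- ball2_center (a point): Centre of a loose white glazed, slippery porcelain ball, 20 mm in diameter, 15 g; the four are alike.
- ball3_center (a point): Centre of a loose white glazed, slippery porcelain ball, 20 mm in diameter, 15 g; the four are alike.
- clay_bar_a: Bystander, leave alone: upright grey fired-clay test bar, 35 x 35 x 70 mm. Origin: centre of its underside.
- clay_bar_b: Bystander, leave alone: second upright grey fired-clay test bar, 35 x 35 x 70 mm. Origin: centre of its underside.
- mug: Bystander, leave alone: white mug, 80 mm wide, 90 mm high. Origin: centre of its underside.
- brush: Bystander, leave alone: paint brush lying flat. Origin near its middle.
- slip_pot: Bystander, leave alone: closed white pot, 90 mm wide, 100 mm high. Origin: centre of its underside.
- test_pot: Bystander, leave alone: small terracotta test pot, 44 mm wide, 42 mm high. Origin: centre of its underside.
There are look-alikes about, which are no part of the job. What is shaped like the bowl but red is not meant.

How it is judged (in metres and radians):
On the way, in this order (a step that is already met when the one before it is completed fails the run):
1. at least three balls lie in the scoop, carried up clear of the tub (height (world z) of scoop above 0.05 m and (distance between each of ball0_center, ball1_center, ball2_center and scoop_pan below 0.045 m or distance between each of ball0_center, ball1_center, ball3_center and scoop_pan below 0.045 m or distance between each of ball0_center, ball2_center, ball3_center and scoop_pan below 0.045 m or distance between each of ball1_center, ball2_center, ball3_center and scoop_pan below 0.045 m)), for 0.2 s.
2. at least three balls are in the bowl ((((horizontal distance between ball0_center and bowl_rim below 0.09 m and z of ball0_center in the frame of bowl_rim below -0.008 m) and (horizontal distance between ball1_center and bowl_rim below 0.09 m and z of ball1_center in the frame of bowl_rim below -0.008 m) and (horizontal distance between ball2_center and bowl_rim below 0.09 m and z of ball2_center in the frame of bowl_rim below -0.008 m)) or ((horizontal distance between ball0_center and bowl_rim below 0.09 m and z of ball0_center in the frame of bowl_rim below -0.008 m) and (horizontal distance between ball1_center and bowl_rim below 0.09 m and z of ball1_center in the frame of bowl_rim below -0.008 m) and (horizontal distance between ball3_center and bowl_rim below 0.09 m and z of ball3_center in the frame of bowl_rim below -0.008 m)) or ((horizontal distance between ball0_center and bowl_rim below 0.09 m and z of ball0_center in the frame of bowl_rim below -0.008 m) and (horizontal distance between ball2_center and bowl_rim below 0.09 m and z of ball2_center in the frame of bowl_rim below -0.008 m) and (horizontal distance between ball3_center and bowl_rim below 0.09 m and z of ball3_center in the frame of bowl_rim below -0.008 m)) or ((horizontal distance between ball1_center and bowl_rim below 0.09 m and z of ball1_center in the frame of bowl_rim below -0.008 m) and (horizontal distance between ball2_center and bowl_rim below 0.09 m and z of ball2_center in the frame of bowl_rim below -0.008 m) and (horizontal distance between ball3_center and bowl_rim below 0.09 m and z of ball3_center in the frame of bowl_rim below -0.008 m)))), for 0.2 s.
3. the scoop stands flat, low down (on the bench or the tub's floor), and is let go (height (world z) of scoop below 0.02 m and angle between scoop's own z axis and vertical below 0.15 rad and contact force between the fingers and scoop below 0.1 N and linear speed of scoop below 0.03 m/s), for 0.2 s.
At the end, for the whole second after the job is handed in: The fingers hold the paddle level with the cheeks, at 0.18 rad within 0.06 rad (about 5 mm at the pad), pushing with more than 3 N; at least three balls are in the bowl below its rim; the scoop stands flat (within 0.15 rad, underside below 20 mm), at rest and not touched by the fingers (all of step 3 and value of joint paddle between 0.12 and 0.24 rad and contact force between the fingers and paddle above 3 N and (((horizontal distance between ball0_center and bowl_rim below 0.09 m and z of ball0_center in the frame of bowl_rim below -0.008 m) and (horizontal distance between ball1_center and bowl_rim below 0.09 m and z of ball1_center in the frame of bowl_rim below -0.008 m) and (horizontal distance between ball2_center and bowl_rim below 0.09 m and z of ball2_center in the frame of bowl_rim below -0.008 m)) or ((horizontal distance between ball0_center and bowl_rim below 0.09 m and z of ball0_center in the frame of bowl_rim below -0.008 m) and (horizontal distance between ball1_center and bowl_rim below 0.09 m and z of ball1_center in the frame of bowl_rim below -0.008 m) and (horizontal distance between ball3_center and bowl_rim below 0.09 m and z of ball3_center in the frame of bowl_rim below -0.008 m)) or ((horizontal distance between ball0_center and bowl_rim below 0.09 m and z of ball0_center in the frame of bowl_rim below -0.008 m) and (horizontal distance between ball2_center and bowl_rim below 0.09 m and z of ball2_center in the frame of bowl_rim below -0.008 m) and (horizontal distance between ball3_center and bowl_rim below 0.09 m and z of ball3_center in the frame of bowl_rim below -0.008 m)) or ((horizontal distance between ball1_center and bowl_rim below 0.09 m and z of ball1_center in the frame of bowl_rim below -0.008 m) and (horizontal distance between ball2_center and bowl_rim below 0.09 m and z of ball2_center in the frame of bowl_rim below -0.008 m) and (horizontal distance between ball3_center and bowl_rim below 0.09 m and z of ball3_center in the frame of bowl_rim below -0.008 m)))); the arm keeps its last pose, push and grip.
It fails at once if a ball is touched by the fingers (contact force between the fingers and ball0 above 0.3 N or contact force between the fingers and ball1 above 0.3 N or contact force between the fingers and ball2 above 0.3 N or contact force between the fingers and ball3 above 0.3 N).
It fails at once if the paddle is pushed right down to its stop (beyond 0.31 rad) (value of joint paddle above 0.31 rad).
It fails at once if a bystander is moved by more than 30 mm (distance of any of clay_bar_a, clay_bar_b, mug, brush, slip_pot, test_pot from where it was at the start of the episode above 0.03 m).
It also fails if it takes over 72 s, if anything falls off the work surface, if the arm or the gripper's body presses on something with over 40 N, if the wrist force passes 120 N, or if a joint passes its speed limit or range.

## Working session

There is one attempt and no reset: what is moved stays moved. The work goes in short steps, Python scripts to look and compute and a tool call to move; the robot and the scene stay as the last step left them, time stands still between calls to the robot, and variables do not carry over. Pictures are saved under pics/ and viewed, at most 10 in all, crops included, and the job is handed in when it is done.

Besides the shell and the picture viewer there is one more tool, called in YAML: its name, and indented under it one key for each argument. move_arm: Moves the arm, as the interface text tells. Scaled input: -1 to 1 covers 0.3 m each way for a shift and pi rad each way for a turn. Its arguments: {"type":"object","properties":{"series":{"type":"array","items":{"type":"array","items":{"type":"array","items":{"type":"number"}}}}},"required":["series"]}

```bash
mkdir -p pics; python3 - <<'E'
from station import robot
import cv2
print(robot.state(), robot.tcp_to_tips)
for n in("scene","top"):
    cv2.imwrite(f"pics/{n}0.png",robot.snapshot(n)); print(n,robot.camera_model(n))
E
```

```text
{'clock': 0.0, 'joint_pos': array([ 1.13348547,  0.4266962 ,  0.07385182,  1.60660161, -0.03408856,
        1.11081723, -0.067107  ]), 'dq': array([-0.00113303, -0.00128137,  0.00235161, -0.00053382,  0.00033774,
        0.000222  ,  0.00118411]), 'tau': array([-1.37035549e-03, -9.35839319e+01,  3.66561882e+00, -4.54196405e+01,
       -4.88834060e-02,  2.01172155e-02,  1.72415080e-04]), 'eef_pos': array([ 191.53254003, -647.05750026,  404.00176098]), 'tcp_rot': array([ 9.89665729e-01,  1.43392278e-01, -1.40353870e-04, -6.15781834e-04]), 'force': array([-0.02064945,  0.31388486, -0.81163526]), 'wrist_torque': array([-0.02123516,  0.00564014, -0.05355315]), 'grasp_force': 0.0, 'opening': 93.87996461304672} 199.2
scene {'fx': 408.0895166021249, 'fy': 408.0895166021249, 'cx': 321.3097731219555, 'cy': 201.22895639735165, 'T': array([[-8.61450811e-02, -5.63000836e-01,  8.21954429e-01,
         1.34713957e+03],
       [ 9.96256062e-01, -4.26573846e-02,  7.51944559e-02,
         9.46768696e+01],
       [-7.27211534e-03,  8.25354715e-01,  5.64567720e-01,
         6.94331723e+02],
       [ 0.00000000e+00,  0.00000000e+00,  0.00000000e+00,
         1.00000000e+00]])}
top {'fx': 431.7098154402302, 'fy': 431.7098154402302, 'cx': 304.73760159016643, 'cy': 198.41854150980856, 'T': array([[-1.66090192e-02,  9.96067077e-01, -8.70317073e-02,
         3.36592066e+02],
       [-9.99858241e-01, -1.67865136e-02, -1.30790036e-03,
         1.12551330e+01],
       [-2.76371543e-03,  8.69976469e-02,  9.96204683e-01,
         1.35805905e+03],
       [ 0.00000000e+00,  0.00000000e+00,  0.00000000e+00,
         1.00000000e+00]])}
```

View pics/top0.png

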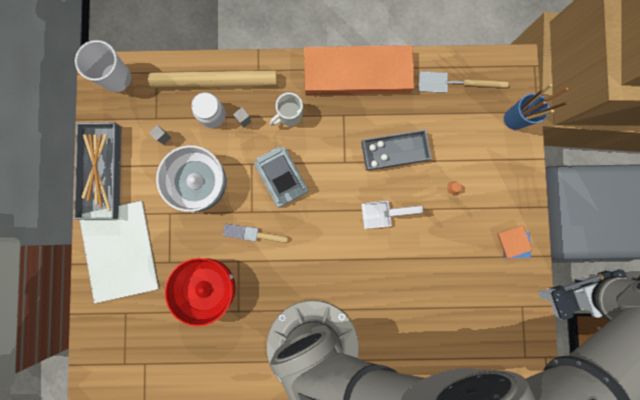

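View pics/scene0.png

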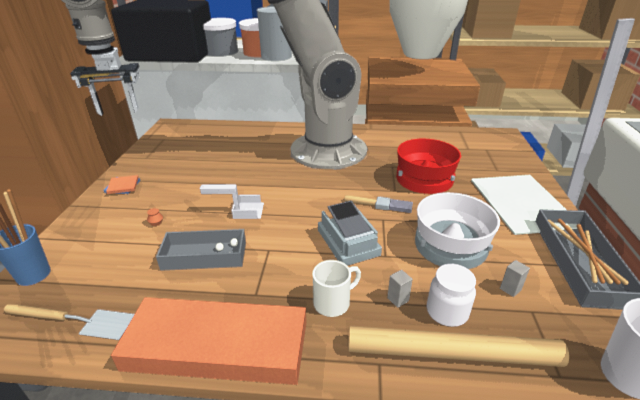

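The top view shows the tub at about (397,151), with balls around (378,150). The scoop pan is at (377,215) with its handle running to (423,210), the console is at (281,177) and the white bowl at (191,180). I'll zoom in to measure these.

```bash
python3 - <<'E'
import cv2,numpy as np
t=cv2.imread("pics/top0.png")
def c(x0,x1,y0,y1):
    im=cv2.resize(t[y0:y1,x0:x1],None,fx=5,fy=5,interpolation=cv2.INTER_CUBIC)
    for x in range(x0-x0%-10 if 0 else (x0+9)//10*10,x1,10):
        cv2.line(im,((x-x0)*5,0),((x-x0)*5,8),(0,0,255),1); cv2.putText(im,str(x),((x-x0)*5-8,20),0,.35,(0,0,255),1)
    for y in range((y0+9)//10*10,y1,10):
        cv2.line(im,(0,(y-y0)*5),(8,(y-y0)*5),(0,0,255),1); cv2.putText(im,str(y),(10,(y-y0)*5+4),0,.35,(0,0,255),1)
    return im
o=np.zeros((550,800,3),np.uint8)
o[:, :450]=c(350,440,125,235); o[:375,460:760]=c(252,312,143,218)
cv2.imwrite("pics/crop0.png",o)
E
```

```text
(no output)
```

View pics/crop0.png

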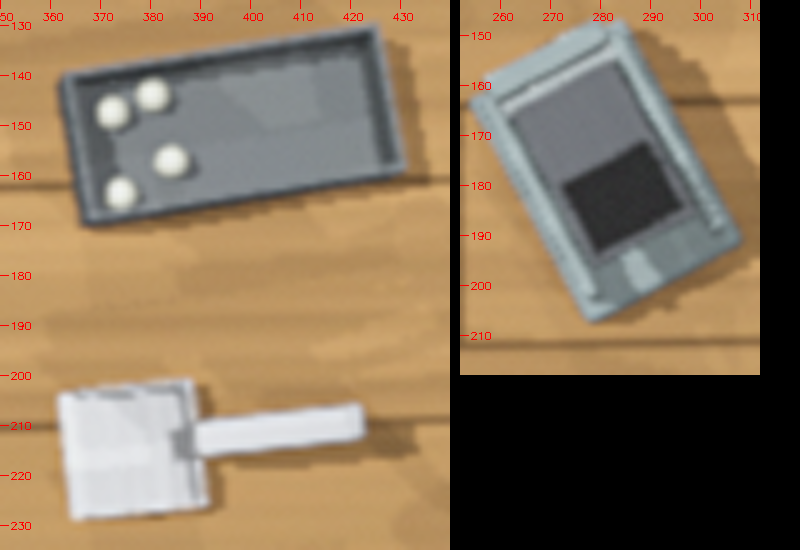

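The crop (pixels in full-image coordinates) shows these points:
- **Tub rim corners:** (362,140), (425,130), (431,160) and (366,170).
- **Balls:** (372,147), (380,144), (384,157) and (374,163).
- **Scoop:** pan corners (361,203), (387,201), (391,226) and (364,229), with the handle end at (422,209).
- **Console pad:** centre near (284,183).

Next I fit the poses and check them with an overlay on the scene view.

```bash
cat > h.py <<'E'
import cv2,numpy as np,json
from scipy.optimize import least_squares
from station import robot
C={n:robot.camera_model(n) for n in("top","scene")}
def proj(n,P):
    c=C[n];P=np.atleast_2d(P).astype(float);q=(P-c["T"][:3,3])@c["T"][:3,:3]
    return np.c_[c["cx"]+c["fx"]*q[:,0]/-q[:,2],c["cy"]-c["fy"]*q[:,1]/-q[:,2]]
def ray(n,u,v,z):
    c=C[n];d=c["T"][:3,:3]@[(u-c["cx"])/c["fx"],-(v-c["cy"])/c["fy"],-1];o=c["T"][:3,3]
    return o+d*(z-o[2])/d[2]
def world(p,L):
    L=np.atleast_2d(L).astype(float);s,c=np.sin(p[2]),np.cos(p[2])
    return np.c_[p[0]+c*L[:,0]-s*L[:,1],p[1]+s*L[:,0]+c*L[:,1],L[:,2]]
def fit(n,L,px,p0):
    r=least_squares(lambda p:(proj(n,world(p,L))-px).ravel(),p0,x_scale=[10,10,.1])
    return r.x,np.sqrt(np.mean(r.fun**2))
E
cat > fit.py <<'E'
from h import *
M={}
tubL=[[99,-47,44],[99,47,44],[-99,47,44],[-99,-47,44]]
# tub +x to left(+y): rows up = +x world
M['tub']=fit("top",[[99,-47,44],[-99,-47,44],[-99,47,44],[99,47,44]],np.array([[362,140],[425,129.5],[431,160.5],[366.5,170]])-.4,[480,-150,1.7])
sL=[[39,-39,30],[-39,-39,30],[-39,39,30],[39,39,30],[-127,-10,86],[-127,10,86]]
M['scoop']=fit("top",sL,np.array([[361.5,203.5],[388,201],[391.5,226.5],[364,229],[422,206],[423,212.5]])-.4,[300,-150,1.6])
cL=[[80,55,30],[80,-55,30],[-80,-55,30],[-80,55,30]]
M['console']=fit("top",cL,np.array([[254,164],[284,147],[308,191],[279,207.5]])-.4,[400,80,.5])
for k,(p,e) in M.items(): print(k,p.round(3),round(e,2))
for b in [(372.5,147.3),(380.5,144),(384,157),(374,163.5)]: print('ball',ray("top",b[0]-.4,b[1]-.4,14).round(1), )
print('pad',ray("top",284.3,182.4,85), world(M['console'][0],[-30,0,85]))
# bowl rim: white blob
t=cv2.imread("pics/top0.png")
g=cv2.cvtColor(t,cv2.COLOR_BGR2HSV)
m=((g[...,1]<50)&(g[...,2]>120)).astype(np.uint8);m[:, :145]=0;m[:,240:]=0;m[:135]=0;m[225:]=0
cs,_=cv2.findContours(m,cv2.RETR_EXTERNAL,cv2.CHAIN_APPROX_NONE);c=max(cs,key=cv2.contourArea)
h=cv2.convexHull(c);(x,y),r=cv2.minEnclosingCircle(h);b=ray("top",x,y,100);print('bowl',x,y,r,b,'exp r',431.7*98/1258)
E
cat fit.py > fit2.py; cat >> fit2.py <<'E'
s=cv2.imread("pics/scene0.png");k=2
def ov(n,im,P,closed=True):
    cv2.polylines(im,[np.round((proj(n,P)+.5)*k*8).astype(int)],closed,(0,0,255),1,cv2.LINE_AA,3)
A=np.linspace(0,6.28,60)
out=[]
im=cv2.resize(s,None,fx=k,fy=k,interpolation=cv2.INTER_CUBIC)
n="scene"
ov(n,im,world(M['tub'][0],[[99,-47,44],[-99,-47,44],[-99,47,44],[99,47,44]]))
ov(n,im,world(M['scoop'][0],[[39,-39,30],[-39,-39,30],[-39,39,30],[39,39,30]]))
ov(n,im,world(M['scoop'][0],[[-127,-10,86],[-127,10,86],[-27,10,86],[-27,-10,86]]))
ov(n,im,world(M['console'][0],cL))
for y in(-43,43): ov(n,im,world(M['console'][0],[[-60,y-4,70],[-60,y+4,70],[60,y+4,70],[60,y-4,70]]))
ov(n,im,np.c_[b[0]+98*np.cos(A),b[1]+98*np.sin(A),0*A+100])
for u in [(372.5,147.3),(380.5,144),(384,157),(374,163.5)]: 
    p=ray("top",u[0]-.4,u[1]-.4,14); ov(n,im,np.c_[p[0]+10*np.cos(A),p[1]+10*np.sin(A),0*A+14])
cv2.imwrite("pics/ov.png",im[320:620,280:1040])
E
python3 fit2.py
```

```text
tub [ 597.917 -270.163    1.71 ] 0.43
scoop [ 399.301 -205.352    1.66 ] 0.57
console [5.21016e+02 8.60740e+01 4.97000e-01] 0.71
ball [ 613.7 -202.3   14. ]
ball [ 623.8 -227.9   14. ]
ball [ 582.  -237.6   14. ]
ball [ 561.9 -205.5   14. ]
pad [496.58510754  72.82715079  85.        ] [[494.6488417  71.7639118  85.       ]]
bowl 189.71176147460938 177.99411010742188 34.27529525756836 [512.45663539 349.98348269 100.        ] exp r 33.63004769475358
```

View pics/ov.png

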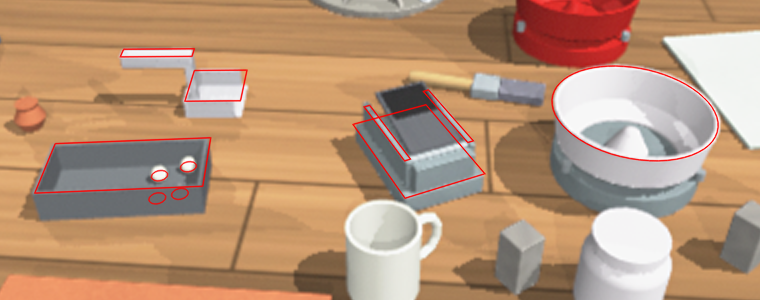

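The overlay lines up well in the second view: tub rim, scoop, console and bowl rim all match. Now I move above the scoop handle.

move_arm:
  series:
    - [[60, 0.072, 0.119, -0.025, 0, 0, 0.0437], [60, 0.072, 0.119, -0.025, 0, 0, 0.0437], [60, 0.072, 0.119, -0.025, 0, 0, 0.0437], [60, 0.072, 0.119, -0.025, 0, 0, 0.0437], [60, 0.072, 0.119, -0.025, 0, 0, 0.0437], [60, 0.072, 0.119, -0.025, 0, 0, 0.0437], [60, 0.072, 0.119, -0.025, 0, 0, 0.0437], [60, 0.072, 0.119, -0.025, 0, 0, 0.0437], [60, 0.072, 0.119, -0.025, 0, 0, 0.0437], [60, 0.072, 0.119, -0.025, 0, 0, 0.0437], [60, 0, 0, 0, 0, 0, 0], [60, 0, 0, 0, 0, 0, 0]]

```text
clock: 1.6
eef_pos: [407.2, -290.7, 329.6]
tcp_rot: [0.675, 0.738, -0.0, -0.0]
force: [-0.4, -0.0, 0.6]
opening: 60.0
grasp_force: 0.0
```

move_arm:
  series:
    - [[60, 0, 0, -0.1, 0, 0, 0], [60, 0, 0, -0.08, 0, 0, 0], [60, 0, 0, -0.05, 0, 0, 0], [60, 0, 0, -0.018, 0, 0, 0], [60, 0, 0, 0, 0, 0, 0], [15, 0, 0, 0, 0, 0, 0], [15, 0, 0, 0, 0, 0, 0], [15, 0, 0, 0, 0, 0, 0], [15, 0, 0, 0, 0, 0, 0], [15, 0, 0, 0, 0, 0, 0]]

```text
clock: 2.85
eef_pos: [407.6, -290.2, 255.3]
tcp_rot: [0.675, 0.738, -0.0, 0.0]
force: [-0.1, -0.8, 1.5]
opening: 19.3
grasp_force: 30.0
```

move_arm:
  series:
    - [[15, 0, 0, 0.12, 0, 0, 0], [15, 0, 0, 0.16, 0, 0, 0.0159], [15, 0.1162, -0.063, 0, 0, 0, 0], [15, 0.1162, -0.063, 0, 0, 0, 0], [15, 0.1162, -0.063, 0, 0, 0, 0], [15, 0.1162, -0.063, 0, 0, 0, 0], [15, 0.1162, -0.063, 0, 0, 0, 0], [15, 0.1162, -0.063, 0, 0, 0, 0], [15, 0, 0, 0, 0, 0, 0], [15, 0, 0, 0, 0, 0, 0]]

```text
clock: 4.1
eef_pos: [616.4, -403.4, 338.7]
tcp_rot: [0.656, 0.755, -0.0, -0.001]
force: [-0.7, -0.3, -0.9]
opening: 19.6
grasp_force: 30.0
```

```bash
cat > ov2.py <<'E'
import sys
exec(open("fit2.py").read().split("s=cv2")[0].replace("print(","(lambda *a:0)("))
from scipy.spatial.transform import Rotation as R
name=sys.argv[1]; st=robot.state(); Rm=R.from_quat(st["tcp_rot"]).as_matrix()
# scoop frame from tool: scoop x = ?, y = -tool y, z=-tool z
Rs=np.c_[np.cross(-Rm[:,1],-Rm[:,2]),-Rm[:,1],-Rm[:,2]]
g=st["eef_pos"]+180*Rm[:,2]; o=g-Rs@[-85,0,75]
print("scoop",o.round(1),"yaw",np.arctan2(Rs[1,0],Rs[0,0]).round(4),"z up",Rs[:,2].round(3),"clock",st["clock"],"F",st["force"].round(1))
tp=M['tub'][0];d=o[:2]-tp[:2];c,s_=np.cos(tp[2]),np.sin(tp[2]);print("in tub",(c*d[0]+s_*d[1]).round(1),(-s_*d[0]+c*d[1]).round(1))
W=lambda L:o+np.array(L,float)@Rs.T
def pic(n,box,k):
    im=cv2.resize(robot.snapshot(n),None,fx=k,fy=k,interpolation=cv2.INTER_CUBIC)
    def ov(P,col):cv2.polylines(im,[np.round((proj(n,P)+.5)*k*8).astype(int)],True,col,1,cv2.LINE_AA,3)
    ov(world(tp,[[99,-47,44],[-99,-47,44],[-99,47,44],[99,47,44]]),(0,0,255))
    ov(W([[39,-39,30],[-39,-39,30],[-39,39,30],[39,39,30]]),(0,255,0)); ov(W([[39,-39,0],[39,39,0],[-39,39,0],[-39,-39,0]]),(255,0,0))
    x0,x1,y0,y1=box; return im[y0*k:y1*k,x0*k:x1*k]
E
cat > look.py <<'E'
from ov2 import *
a=pic("top",(345,445,110,200),4);b=pic("scene",(120,270,170,290),3)
o_=np.zeros((max(a.shape[0],b.shape[0]),a.shape[1]+b.shape[1]-50,3),np.uint8) if 0 else np.zeros((360,400+400,3),np.uint8)
o_[:a.shape[0],:400]=a;b=b[:360,:400];o_[:b.shape[0],400:400+b.shape[1]]=b
cv2.imwrite(f"pics/{name}.png",o_)
E
python3 look.py over
```

```text
scoop [ 604.3 -319.1   83.7] yaw 1.7107 z up [ 0.001 -0.001  1.   ] clock 4.1 F [-0.7 -0.3 -0.9]
in tub -49.3 0.4
```

View pics/over.png

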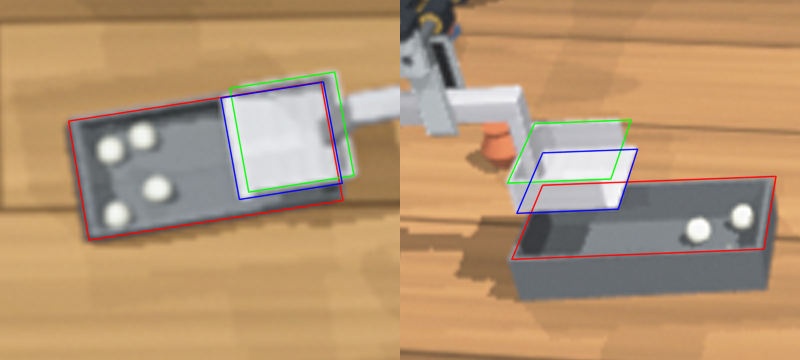

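The overlay matches in both views: the scoop sits over the empty half, centred to about 0.5 mm. Lowering it.

move_arm:
  series:
    - [[15, 0, 0, -0.1, 0, 0, 0], [15, 0, 0, -0.08, 0, 0, 0], [15, 0, 0, -0.05, 0, 0, 0], [15, 0, 0, -0.02, 0, 0, 0], [15, 0, 0, -0.006, 0, 0, 0], [15, 0, 0, 0, 0, 0, 0], [15, 0, 0, 0, 0, 0, 0]]

```text
clock: 5.08
eef_pos: [616.9, -403.7, 263.1]
tcp_rot: [0.656, 0.755, 0.0, 0.0]
force: [-0.9, -0.6, -1.5]
opening: 20.0
grasp_force: 30.0
```

move_arm:
  series:
    - [[15, 0, 0, -0.01, 0, 0, 0], [15, 0, 0, -0.003, 0, 0, 0], [15, 0, 0, -0.003, 0, 0, 0], [15, 0, 0, 0, 0, 0, 0]]

```text
clock: 5.58
eef_pos: [616.9, -404.3, 258.8]
tcp_rot: [0.656, 0.755, -0.0, 0.001]
force: [-1.3, -2.1, 9.2]
opening: 19.6
grasp_force: 30.0
```

move_arm:
  series:
    - [[15, 0, 0, 0.002, 0, 0, 0], [15, -0.0046, 0.033, 0, 0, 0, 0], [15, -0.0046, 0.033, 0, 0, 0, 0], [15, -0.0046, 0.033, 0, 0, 0, 0], [15, -0.0046, 0.033, 0, 0, 0, 0], [15, -0.0046, 0.033, 0, 0, 0, 0], [15, -0.0046, 0.033, 0, 0, 0, 0], [15, -0.0046, 0.033, 0, 0, 0, 0], [15, -0.0046, 0.033, 0, 0, 0, 0], [15, 0, 0, 0, 0, 0, 0]]

```text
clock: 6.82
eef_pos: [606.0, -323.7, 258.9]
tcp_rot: [0.656, 0.755, 0.0, 0.001]
force: [2.5, -0.2, 4.6]
opening: 19.9
grasp_force: 30.0
```

```bash
python3 look.py push1
```

```text
scoop [ 594.4 -239.6    3.8] yaw 1.7113 z up [-0.001  0.     1.   ] clock 6.825 F [ 2.5 -0.2  4.6]
in tub 30.8 -0.7
```

View pics/push1.png

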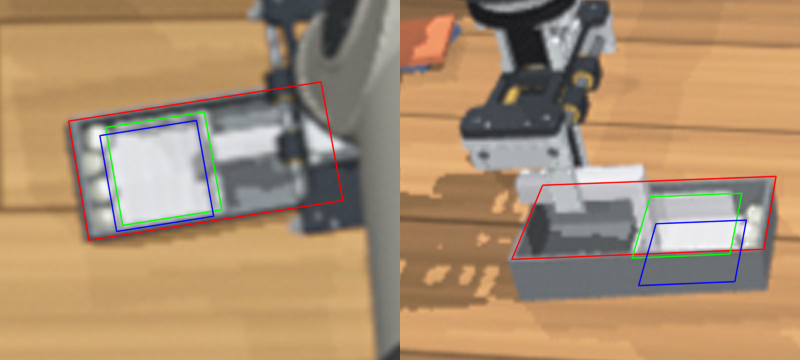

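All four balls are lined up along the far wall in front of the lip. I push on gently.

move_arm:
  series:
    - [[15, -0.0018, 0.0132, 0, 0, 0, 0], [15, -0.0018, 0.0132, 0, 0, 0, 0], [15, -0.0018, 0.0132, 0, 0, 0, 0], [15, -0.0018, 0.0132, 0, 0, 0, 0], [15, 0, 0, 0, 0, 0, 0]]

```text
clock: 7.55
eef_pos: [603.6, -309.9, 259.2]
tcp_rot: [0.656, 0.754, -0.0, 0.001]
force: [-0.2, -7.0, 9.6]
opening: 20.0
grasp_force: 30.0
```

move_arm:
  series:
    - [[15, -0.0014, 0.0099, 0, 0, 0, 0], [15, -0.0014, 0.0099, 0, 0, 0, 0], [15, 0, 0, 0, 0, 0, 0]]

```text
clock: 7.92
eef_pos: [602.5, -307.3, 260.2]
tcp_rot: [0.658, 0.753, -0.001, 0.004]
force: [1.0, -23.7, 12.0]
opening: 19.9
grasp_force: 30.1
```

Pushing force has risen to 24 N, so something is jammed. I look closely.

```bash
cat > close.py <<'E'
from ov2 import *
def raw(n,x0,x1,y0,y1,k): return cv2.resize(robot.snapshot(n)[y0:y1,x0:x1],None,fx=k,fy=k,interpolation=cv2.INTER_CUBIC)
a=raw("top",358,398,132,176,10);b=raw("scene",195,235,222,272,10)
o_=np.zeros((500,800,3),np.uint8);o_[:440,:400]=a;o_[:,400:]=b
cv2.imwrite(f"pics/{name}.png",o_)
E
python3 close.py jam
```

```text
scoop [ 591.9 -224.9    4.6] yaw 1.7065 z up [-0.003  0.007  1.   ] clock 7.925 F [  1.  -23.7  12. ]
in tub 45.7 -0.3
```

View pics/jam.png

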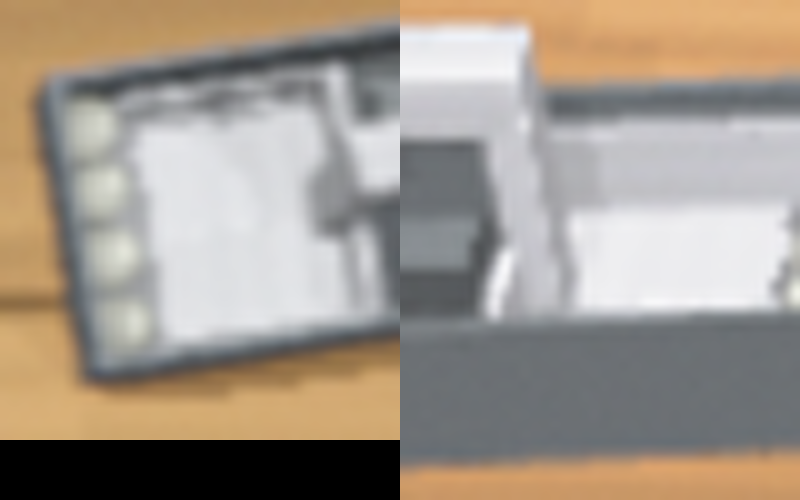

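The four balls stand in one straight row (80 mm) against the end wall, which is wider than the pan's inside (about 74 mm). I back off a little and wiggle in yaw to stagger them.

move_arm:
  series:
    - [[15, 0.0028, -0.0198, 0, 0, 0, 0], [15, -0.0195, -0.0027, 0, 0, 0, -0.0167], [15, -0.0012, 0.0083, 0, 0, 0, 0], [15, -0.0012, 0.0083, 0, 0, 0, 0], [15, -0.0012, 0.0083, 0, 0, 0, 0], [15, -0.0012, 0.0083, 0, 0, 0, 0], [15, 0, 0, 0, 0, 0, 0]]

```text
clock: 8.9
eef_pos: [596.9, -303.5, 260.4]
tcp_rot: [0.677, 0.736, -0.001, 0.004]
force: [5.4, -21.1, 11.6]
opening: 19.6
grasp_force: 30.2
```

```bash
python3 ov2.py x
```

```text
scoop [ 591.1 -220.4    4.9] yaw 1.6546 z up [-0.005  0.006  1.   ] clock 8.9 F [  5.4 -21.1  11.6]
in tub 50.2 -0.1
```

move_arm:
  series:
    - [[15, 0.0146, 0.002, 0, 0, 0, 0.0167], [15, 0.0146, 0.002, 0, 0, 0, 0.0167], [15, -0.001, 0.007, 0, 0, 0, 0], [15, 0, 0, 0, 0, 0, 0], [15, -0.0146, -0.002, 0, 0, 0, -0.0167], [15, -0.001, 0.004, 0, 0, 0, 0], [15, 0, 0, 0, 0, 0, 0]]

```text
clock: 9.78
eef_pos: [600.6, -300.9, 260.9]
tcp_rot: [0.658, 0.753, -0.001, 0.005]
force: [5.1, -26.7, 14.8]
opening: 19.9
grasp_force: 29.7
```

```bash
python3 ov2.py x
```

```text
scoop [ 590.6 -218.7    5.2] yaw 1.7062 z up [-0.006  0.008  1.   ] clock 9.775 F [  5.1 -26.7  14.8]
in tub 52.0 0.1
```

move_arm:
  series:
    - [[15, 0.001, -0.007, 0, 0, 0, 0], [15, -0.0146, -0.002, 0, 0, 0, -0.0167], [15, -0.001, 0.01, 0, 0, 0, 0], [15, -0.001, 0.004, 0, 0, 0, 0], [15, 0.0146, 0.002, 0, 0, 0, 0.0167], [15, 0.0146, 0.002, 0, 0, 0, 0.0167], [15, -0.001, 0.006, 0, 0, 0, 0], [15, -0.0146, -0.002, 0, 0, 0, -0.0167], [15, 0, 0, 0, 0, 0, 0], [15, 0, 0, 0, 0, 0, 0]]

```text
clock: 11.02
eef_pos: [601.2, -295.5, 261.4]
tcp_rot: [0.657, 0.754, 0.0, 0.005]
force: [11.5, -20.7, 15.5]
opening: 19.8
grasp_force: 30.0
```

```bash
python3 close.py jam2
```

```text
scoop [ 591.8 -213.     5.7] yaw 1.7076 z up [-0.009  0.007  1.   ] clock 11.025 F [ 11.5 -20.7  15.5]
in tub 57.5 -1.9
```

View pics/jam2.png

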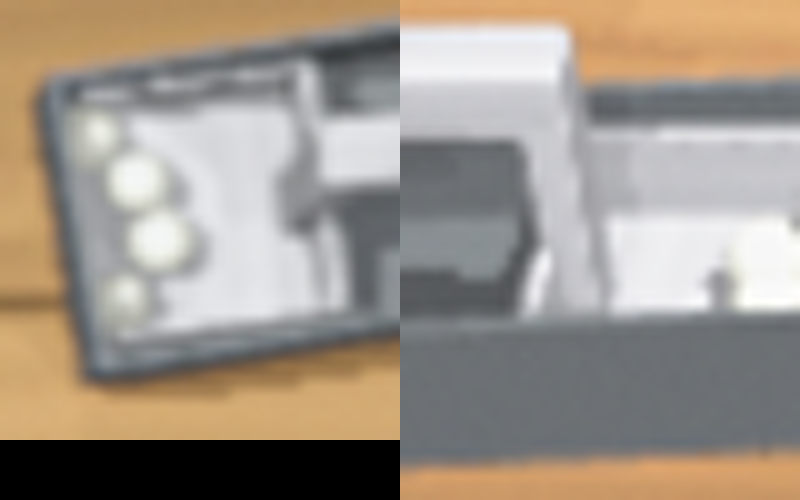

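The two inner balls have popped into the pan and the outer two are at the lip. Pushing on.

move_arm:
  series:
    - [[15, -0.006, 0, 0, 0, 0, 0], [15, -0.0012, 0.0083, 0, 0, 0, 0], [15, -0.0012, 0.0083, 0, 0, 0, 0], [15, -0.0012, 0.0083, 0, 0, 0, 0], [15, 0, 0, 0, 0, 0, 0]]

```text
clock: 11.75
eef_pos: [599.3, -290.8, 263.4]
tcp_rot: [0.658, 0.753, 0.0, 0.009]
force: [15.2, -35.0, 26.5]
opening: 19.7
grasp_force: 30.2
```

```bash
python3 ov2.py x
```

```text
scoop [ 591.3 -209.5    7.4] yaw 1.7053 z up [-0.014  0.011  1.   ] clock 11.75 F [ 15.2 -35.   26.5]
in tub 61.0 -1.9
```

move_arm:
  series:
    - [[15, 0.0015, -0.0115, 0, 0, 0, 0], [15, 0.005, -0.0355, 0.003, 0.0138, 0.0019, 0], [15, 0.005, -0.0355, 0.003, 0.0138, 0.0019, 0], [15, 0.005, -0.0355, 0.003, 0.0138, 0.0019, 0], [15, 0.005, -0.0355, 0.003, 0.0138, 0.0019, 0], [15, 0, 0, 0, 0, 0, 0], [15, 0, 0, 0, 0, 0, 0]]

```text
clock: 12.62
eef_pos: [603.5, -329.7, 261.4]
tcp_rot: [0.653, 0.752, 0.058, -0.066]
force: [4.3, 0.9, -1.6]
opening: 20.0
grasp_force: 29.9
```

```bash
python3 ov2.py x
```

```text
scoop [ 586.  -202.4   25.3] yaw 1.7107 z up [ 0.023 -0.174  0.984] clock 12.625 F [ 4.3  0.9 -1.6]
in tub 68.8 2.5
```

move_arm:
  series:
    - [[15, 0.001, -0.007, 0.03, 0, 0, 0], [15, 0, 0, 0.05, 0, 0, 0], [15, 0, 0, 0.07, 0, 0, 0], [15, 0, 0, 0.07, 0, 0, 0], [15, 0, 0, 0.05, 0, 0, 0], [15, 0, 0, 0.03, 0, 0, 0], [15, 0, 0, 0, 0, 0, 0], [15, 0, 0, 0, 0, 0, 0]]

```text
clock: 13.62
eef_pos: [603.1, -332.3, 351.2]
tcp_rot: [0.653, 0.752, 0.057, -0.066]
force: [-0.3, 0.3, -1.7]
opening: 20.0
grasp_force: 29.9
```

```bash
sed -i 's/132,176,10/128,172,10/; s/195,235,222,272/195,235,195,245/' close.py; python3 close.py up
```

```text
scoop [ 585.1 -205.3  114.9] yaw 1.7105 z up [ 0.025 -0.173  0.985] clock 13.625 F [-0.3  0.3 -1.7]
in tub 66.0 3.7
```

View pics/up.png

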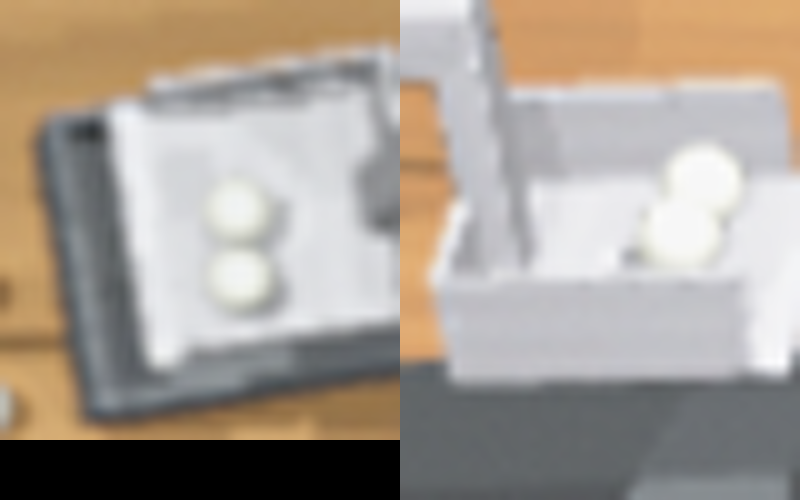

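Only two balls are in the pan, which looks level, so the scoop has turned in the grip. There is also something white at (358,168), left of the tub. I locate the other balls numerically.

```bash
cat > blobs.py <<'E'
from h import *
def blobs(n,im,box):
    x0,x1,y0,y1=box; h=cv2.cvtColor(im,cv2.COLOR_BGR2HSV)
    m=((h[...,1]<45)&(h[...,2]>170)).astype(np.uint8); k=np.zeros_like(m);k[y0:y1,x0:x1]=m[y0:y1,x0:x1]
    N,_,s,c=cv2.connectedComponentsWithStats(k)
    for i in range(1,N):
        if 6<s[i,4]<3000: print(n,c[i].round(1),"area",s[i,4],"wh",s[i,2:4],"bench",ray(n,c[i][0],c[i][1],10).round(0)[:2])
a=robot.snapshot("top");b=robot.snapshot("scene");cv2.imwrite("pics/n_top.png",a);cv2.imwrite("pics/n_scene.png",b)
blobs("top",a,(320,450,110,235));blobs("scene",b,(100,300,170,300)); print(robot.state()["clock"])
E
python3 blobs.py
```

```text
top [436.1 135.5] area 115 wh [18 22] bench [ 648. -407.]
top [416.7 131.7] area 7 wh [5 3] bench [ 661. -346.]
top [388.4 147.5] area 819 wh [52 32] bench [ 612. -254.]
top [377.5 135.5] area 11 wh [10  2] bench [ 651. -221.]
top [415.3 146.6] area 7 wh [4 4] bench [ 613. -340.]
top [352.9 155.8] area 34 wh [7 7] bench [ 587. -141.]
top [355.1 168.1] area 34 wh [7 7] bench [ 548. -147.]
scene [194.8 204.7] area 2032 wh [105  62] bench [ 397. -366.]
scene [139.8 187.6] area 20 wh [7 7] bench [ 319. -572.]
scene [257.3 240.7] area 46 wh [8 8] bench [ 545. -147.]
scene [256.3 250.6] area 50 wh [8 8] bench [ 584. -141.]
13.825
```

```bash
sed -i 's/(320,450,110,235)/(300,362,110,235)/;s/(100,300,170,300)/(240,320,200,300)/' blobs.py; python3 blobs.py; python3 blobs.py;python3 blobs.py
```

```text
top [352.9 156. ] area 36 wh [7 7] bench [ 586. -141.]
top [355.1 168.1] area 34 wh [7 7] bench [ 548. -147.]
scene [257.3 240.7] area 46 wh [8 8] bench [ 545. -147.]
scene [256.3 250.6] area 50 wh [8 8] bench [ 584. -141.]
scene [316.7 280.8] area 200 wh [ 7 37] bench [676.  21.]
13.925
top [352.9 156. ] area 36 wh [7 7] bench [ 586. -141.]
top [355.1 168.1] area 34 wh [7 7] bench [ 548. -147.]
scene [257.3 240.7] area 46 wh [8 8] bench [ 545. -147.]
scene [256.3 250.6] area 50 wh [8 8] bench [ 584. -141.]
scene [316.7 280.8] area 200 wh [ 7 37] bench [676.  21.]
14.025
top [352.9 156. ] area 36 wh [7 7] bench [ 586. -141.]
top [355.1 168.1] area 34 wh [7 7] bench [ 548. -147.]
scene [257.3 240.7] area 46 wh [8 8] bench [ 545. -147.]
scene [256.3 250.6] area 50 wh [8 8] bench [ 584. -141.]
scene [316.7 280.8] area 200 wh [ 7 37] bench [676.  21.]
14.125
```

The two missing balls have escaped and lie still on the bench at about (586,-141) and (547,-147). I now fit how the scoop actually sits in the grip.

```bash
cat > grip.py <<'E'
from h import *
from scipy.spatial.transform import Rotation as R
def frame(p,st):
    Rm=R.from_quat(st["tcp_rot"]).as_matrix();F=np.c_[np.cross(-Rm[:,1],-Rm[:,2]),-Rm[:,1],-Rm[:,2]]
    g=st["eef_pos"]+180*Rm[:,2]; Rs=F@R.from_euler("y",p[0]).as_matrix()
    return g+F@[p[1],0,p[2]]-Rs@[-85,0,75],Rs
E
python3 - <<'E'
from grip import *
st=robot.state()
T=[([39,-39,0],(368.35,138.05)),([39,39,0],(373.05,164.35))]
S=[([-39,-39,0],(240.05,232.55)),([-39,-39,30],(238.05,222.35)),([-39,39,30],(245.05,203.35))]
def res(p):
    o,Rs=frame(p,st);return np.r_[[proj("top",o+Rs@np.array(a))[0]-b for a,b in T],[proj("scene",o+Rs@np.array(a))[0]-b for a,b in S]].ravel()
r=least_squares(res,[0,0,0],x_scale=[.1,5,5]);print(r.x,r.fun.round(1))
o,Rs=frame(r.x,st);print(o,Rs[:,0]);print(st["joint_pos"].round(2))
E
```

```text
[  -1.59824658   66.84481811 -131.58764984] [-1.8 -6.1 -1.7 -4.6  7.4 -7.6 -3.   5.2 -6.2  4.8]
[ 578.76922251 -157.52992214  154.97720047] [ 0.02764024 -0.19930709  0.97954719]
[ 0.73  0.56 -0.41  1.55  0.07  1.16  0.48]
```

```bash
python3 - <<'E'
from grip import *
st=robot.state()
T=[([39,-39,0],(368.35,138.05)),([39,39,0],(373.05,164.35))]
S=[([-39,-39,0],(200.05,232.55)),([-39,-39,30],(198.05,222.35)),([-39,39,30],(205.05,203.35)),([39,-39,0],(234.3,232))]
def res(p):
    o,Rs=frame(p,st);return np.r_[[proj("top",o+Rs@np.array(a))[0]-b for a,b in T],[proj("scene",o+Rs@np.array(a))[0]-b for a,b in S]].ravel()
r=least_squares(res,[0,0,0],x_scale=[.1,5,5]);print(r.x,r.fun.round(1))
o,Rs=frame(r.x,st);print(o,Rs[:,0])
E
```

```text
[ 0.20084882 -2.32258756  1.76062403] [-0.4  0.7 -0.6  0.1  0.   0.1  0.1  0.  -0.7 -0.3 -0.4  0. ]
[ 587.80067256 -221.55999104   98.72052988] [-0.13926255  0.98992197 -0.02569896]
```

```bash
cat >> grip.py <<'E'
def plan(p,tgt,n,st=None,flip=False):
    """tgt: scoop x,y,z,yaw,front-up pitch. prints equal rows (normalised) from the measured pose"""
    st=st or robot.state();Rm=R.from_quat(st["tcp_rot"]).as_matrix();sg=-1 if not flip else 1
    Rs=R.from_euler("ZY",[tgt[3],-tgt[4]]).as_matrix()
    F=Rs@R.from_euler("y",p[0]).as_matrix().T
    g=np.array(tgt[:3])+Rs@[-85,0,75]-F@[p[1],0,p[2]]
    Rt=np.c_[sg*-1*-F[:,0]*-1 if 0 else np.cross(sg*F[:,1],-F[:,2]),sg*F[:,1],-F[:,2]]
    pos=g-180*Rt[:,2];rv=R.from_matrix(Rt@Rm.T).as_rotvec()
    d=(pos-st["eef_pos"])/300/n;r=rv/np.pi/n
    print("tcp",pos.round(1),"rows",n,d.round(4),r.round(4),"mm/row",np.linalg.norm(d*300).round(1),"deg/row",np.linalg.norm(r*180).round(1))
    from scipy.spatial.transform import Rotation
    return dict(st,eef_pos=pos,tcp_rot=R.from_matrix(Rt).as_quat())
E
python3 - <<'E'
from grip import *
p=[.2,-2.3,1.8]
s=plan(p,[587,-215,120,1.71,.15],2)
s=plan(p,[660,-75,100,3.14,.15],10,s)
s=plan(p,[660,-75,30,3.14,.0],3,s)
s=plan(p,[660,-75,4,3.14,.0],2,s)
E
```

```text
tcp [ 608.4 -367.7  349.6] rows 2 [ 0.0085 -0.059  -0.0036] [ 0.0275  0.0039 -0.0001] mm/row 17.9 deg/row 5.0
tcp [814.2 -75.2 329.6] rows 10 [ 0.0686  0.0975 -0.0067] [ 0.     -0.      0.0455] mm/row 35.8 deg/row 8.2
tcp [778.1 -75.2 280.1] rows 3 [-0.0401  0.0001 -0.055 ] [-0.     -0.0159  0.    ] mm/row 20.4 deg/row 2.9
tcp [778.1 -75.2 254.1] rows 2 [ 0.      0.     -0.0433] [-0. -0.  0.] mm/row 13.0 deg/row 0.0
```

move_arm:
  series:
    - [[15, 0.0085, -0.059, -0.0036, 0.0275, 0.0039, 0], [15, 0.0085, -0.059, -0.0036, 0.0275, 0.0039, 0], [15, 0.0686, 0.0975, -0.0067, 0, 0, 0.0455], [15, 0.0686, 0.0975, -0.0067, 0, 0, 0.0455], [15, 0.0686, 0.0975, -0.0067, 0, 0, 0.0455], [15, 0.0686, 0.0975, -0.0067, 0, 0, 0.0455], [15, 0.0686, 0.0975, -0.0067, 0, 0, 0.0455], [15, 0.0686, 0.0975, -0.0067, 0, 0, 0.0455], [15, 0.0686, 0.0975, -0.0067, 0, 0, 0.0455], [15, 0.0686, 0.0975, -0.0067, 0, 0, 0.0455], [15, 0.0686, 0.0975, -0.0067, 0, 0, 0.0455], [15, 0.0686, 0.0975, -0.0067, 0, 0, 0.0455]]

```text
clock: 15.62
eef_pos: [814.8, -74.4, 329.4]
tcp_rot: [-0.001, 0.985, -0.0, -0.174]
force: [-0.7, -0.4, -0.3]
opening: 19.9
grasp_force: 29.9
```

```bash
python3 - <<'E'
from grip import *
p=[.2,-2.3,1.8];st=robot.state();print(st["eef_pos"],st["joint_pos"].round(2),frame(p,st))
s=plan(p,[660,-75,30,3.14,.0],3)
s=plan(p,[660,-75,4,3.14,.0],2,s)
E
```

```text
[814.83215082 -74.39932342 329.35857677] [ 0.32  0.9  -0.64  1.06  0.42  1.66  1.33] (array([660.68866551, -74.73824658,  99.6822735 ]), array([[-9.88802329e-01,  2.60518538e-03,  1.49208466e-01],
       [-2.61672290e-03, -9.99996569e-01,  1.18992872e-04],
       [ 1.49208264e-01, -2.72776782e-04,  9.88805754e-01]]))
tcp [778.1 -75.2 280.1] rows 3 [-0.0408 -0.0009 -0.0547] [-0.     -0.0159 -0.0004] mm/row 20.5 deg/row 2.9
tcp [778.1 -75.2 254.1] rows 2 [ 0.      0.     -0.0433] [-0. -0.  0.] mm/row 13.0 deg/row 0.0
```

move_arm:
  series:
    - [[15, -0.041, 0, -0.055, 0, -0.0159, 0], [15, -0.041, 0, -0.055, 0, -0.0159, 0], [15, -0.041, 0, -0.055, 0, -0.0159, 0], [15, 0, 0, -0.043, 0, 0, 0], [15, 0, 0, -0.04, 0, 0, 0], [15, 0, 0, -0.006, 0, 0, 0], [15, 0, 0, -0.005, 0, 0, 0], [15, 0, 0, 0, 0, 0, 0]]

```text
clock: 16.62
eef_pos: [777.5, -75.0, 252.2]
tcp_rot: [0.001, 0.995, 0.0, -0.1]
force: [0.3, 0.0, -0.7]
opening: 19.6
grasp_force: 29.9
```

move_arm:
  series:
    - [[15, 0, 0, -0.005, 0, 0, 0], [15, 0, 0, -0.003, 0, 0, 0], [15, 0, 0, -0.003, 0, 0, 0], [15, 0, 0, 0, 0, 0, 0]]

```text
clock: 17.12
eef_pos: [777.9, -74.8, 250.4]
tcp_rot: [0.001, 0.995, 0.001, -0.098]
force: [2.7, 2.4, 10.1]
opening: 19.6
grasp_force: 30.0
```

move_arm:
  series:
    - [[60, 0, 0, 0, 0, 0, 0], [60, 0, 0, 0, 0, 0, 0], [60, 0, 0, 0.03, 0, 0, 0], [60, 0, 0, 0.1, 0, 0, 0], [60, 0, 0, 0.12, 0, 0, 0], [60, -0.058, 0, 0, 0, -0.0317, 0], [60, -0.058, 0, 0, 0, -0.0317, 0], [60, 0, 0, 0, 0, 0, -0.0556], [60, 0, 0, 0, 0, 0, -0.0556], [60, 0, 0, 0, 0, 0, -0.0556], [60, 0, 0, 0, 0, 0, -0.0556], [60, 0, 0, 0, 0, 0, -0.0556]]

```text
clock: 18.62
eef_pos: [742.4, -75.1, 324.3]
tcp_rot: [0.426, 0.905, 0.001, 0.0]
force: [-0.2, -0.1, -0.0]
opening: 60.0
grasp_force: 0.0
```

move_arm:
  series:
    - [[60, 0, 0, 0, 0, 0, -0.0556], [60, 0, 0, 0, 0, 0, -0.0556], [60, 0, 0, 0, 0, 0, -0.0556], [60, 0, 0, 0, 0, 0, -0.0556], [60, 0, 0, 0, 0, 0, -0.0556], [60, 0, 0, 0, 0, 0, -0.0556], [60, 0, 0, 0, 0, 0, -0.0556], [60, 0, 0, 0, 0, 0, -0.0556], [60, 0, 0, 0, 0, 0, -0.0556], [60, 0, 0, 0, 0, 0, -0.0556], [60, 0, 0, 0, 0, 0, -0.0556], [60, 0, 0, 0, 0, 0, -0.0556]]

```text
clock: 20.12
eef_pos: [742.5, -75.0, 324.2]
tcp_rot: [0.997, 0.083, 0.0, 0.0]
force: [-0.4, 0.0, -0.8]
opening: 60.0
grasp_force: 0.0
```

move_arm:
  series:
    - [[60, 0, 0, 0, 0, 0, -0.0556], [60, 0, 0, 0, 0, 0, 0]]

```text
clock: 20.38
eef_pos: [742.5, -74.8, 324.1]
tcp_rot: [1.0, -0.001, 0.0, 0.0]
force: [-0.3, 0.3, -0.2]
opening: 60.2
grasp_force: 0.0
```

```bash
python3 - <<'E'
from grip import *
st=robot.state();print(st["eef_pos"],st["tcp_rot"].round(4),st["joint_pos"].round(2))
a=robot.snapshot("top");cv2.imwrite("pics/reg.png",a)
h=cv2.cvtColor(a,cv2.COLOR_BGR2HSV);m=((h[...,1]<45)&(h[...,2]>170)).astype(np.uint8)
N,_,s,c=cv2.connectedComponentsWithStats(m)
for i in range(1,N):
    if 280<c[i][0]<380 and 100<c[i][1]<220 and s[i,4]>15: print(c[i].round(1),s[i],ray("top",*c[i],10).round(0))
print(proj("top",[660-39,-75+39,30]),proj("top",[660+39,-75-39,30]))
E
```

```text
[742.51826754 -74.75443188 324.10156947] [ 1.0e+00 -1.3e-03  4.0e-04  4.0e-04] [ 0.01  0.61  0.    1.49  0.    1.04 -1.56]
[286.8 109.2] [270  92  33  33 486] [741.  66.  10.]
[320.2 129. ] [319 120   3  21  46] [675. -40.  10.]
[354.1 135.6] [345 134  17   6  51] [ 652. -147.   10.]
[339.4 204.6] [325 185  32  29 444] [433. -95.  10.]
[287.5 196.7] [285 193   7   8  33] [461.  67.  10.]
[[319.53520406 144.42888444]] [[343.90796641 119.51357554]]
```

```bash
python3 - <<'E'
from grip import *
a=robot.snapshot("scene");cv2.imwrite("pics/reg_s.png",a)
h=cv2.cvtColor(a,cv2.COLOR_BGR2HSV);m=((h[...,1]<60)&(h[...,2]>140)).astype(np.uint8)
N,_,s,c=cv2.connectedComponentsWithStats(m)
for i in range(1,N):
    if 180<c[i][0]<345 and 170<c[i][1]<330 and s[i,4]>10: print(c[i].round(1),s[i],ray("scene",*c[i],10).round(0))
for L in ([39,39,0],[39,-39,0],[-39,39,30],[-39,-39,30],[-127,10,86],[-127,-10,86]): print(L,proj("scene",world([660,-75,3.14],L)).round(1))
E
```

```text
[266.3 199.7] [244 174  40  39 793] [ 355. -161.   10.]
[255.9 184.7] [246 183  21   4  34] [ 274. -211.   10.]
[342.3 271. ] [ 312  206   70  111 3216] [640.  79.  10.]
[214.4 223.6] [209 218  10  14  69] [ 482. -281.   10.]
[299.6 227.7] [296 222   9  14  90] [482. -44.  10.]
[267.7 224.8] [261 224  12   3  17] [ 476. -133.   10.]
[243.7 245.2] [239 227  11  37 198] [ 565. -178.   10.]
[197.5 231. ] [189 231  18   1  18] [ 518. -317.   10.]
[275.5 272.2] [ 257  234   39   64 1292] [656. -79.  10.]
[257.3 240.8] [254 237   8   8  51] [ 545. -147.   10.]
[201.8 249. ] [169 243  68  13 676] [ 588. -281.   10.]
[256.3 250.9] [253 247   8   9  54] [ 585. -141.   10.]
[39, 39, 0] [[264.3 264.3]]
[39, -39, 0] [[295.8 266.1]]
[-39, 39, 30] [[256.2 278.3]]
[-39, -39, 30] [[290.4 280.3]]
[-127, 10, 86] [[258.1 290.6]]
[-127, -10, 86] [[268.  291.2]]
```

The scene camera agrees: the scoop stands at about (660,-75) and the two loose balls haven't moved. Regrasping the bar, turned half round and upright.

move_arm:
  series:
    - [[60, 0, 0, -0.1, 0, 0, 0], [60, 0, 0, -0.08, 0, 0, 0], [60, 0, 0, -0.04, 0, 0, 0], [60, 0, 0, -0.01, 0, 0, 0], [60, 0, 0, 0, 0, 0, 0], [15, 0, 0, 0, 0, 0, 0], [15, 0, 0, 0, 0, 0, 0], [15, 0, 0, 0, 0, 0, 0], [15, 0, 0, 0, 0, 0, 0], [15, 0, 0, 0, 0, 0, 0]]

```text
clock: 21.72
eef_pos: [742.5, -75.2, 254.7]
tcp_rot: [1.0, -0.002, 0.0, 0.0]
force: [-0.3, 0.4, 0.1]
opening: 19.7
grasp_force: 30.0
```

```bash
cat >> grip.py <<'E'
def frameF(p,st):
    Rm=R.from_quat(st["tcp_rot"]).as_matrix();F=np.c_[np.cross(Rm[:,1],-Rm[:,2]),Rm[:,1],-Rm[:,2]]
    g=st["eef_pos"]+180*Rm[:,2]; Rs=F@R.from_euler("y",p[0]).as_matrix()
    return g+F@[p[1],0,p[2]]-Rs@[-85,0,75],Rs
E
python3 - <<'E'
from grip import *
st=robot.state();p=[0,0,0];print(frameF(p,st),st["force"])
def T(x,y):return [598-.139*x-.99*y,-270+.99*x-.139*y]
Y=1.71+np.pi
s=plan(p,[655,-75,75,3.14,.17],3,None,True)
s=plan(p,T(186,13)+[75,Y,.17],12,s,True)
s=plan(p,T(186,13)+[20,Y,0],3,s,True)
s=plan(p,T(186,13)+[2,Y,0],1,s,True)
E
```

```text
(array([ 6.57654059e+02, -7.50928191e+01, -3.91675987e-01]), array([[-9.99991795e-01, -4.00293475e-03, -6.21115555e-04],
       [ 4.00240051e-03, -9.99991621e-01,  8.59008742e-04],
       [-6.24548907e-04,  8.56515741e-04,  9.99999438e-01]])) [-0.32696932  0.35212651  0.14534046]
tcp [781.9 -75.2 311.9] rows 3 [0.0438 0.     0.0636] [0.0001 0.0181 0.0002] mm/row 23.2 deg/row 3.3
tcp [541.7  38.  311.9] rows 12 [-0.0667  0.0315 -0.    ] [0.     0.     0.0454] mm/row 22.1 deg/row 8.2
tcp [547.5  -3.5 275. ] rows 3 [ 0.0065 -0.0461 -0.041 ] [ 0.0179  0.0025 -0.    ] mm/row 18.6 deg/row 3.2
tcp [547.5  -3.5 257. ] rows 1 [ 0.    0.   -0.06] [0. 0. 0.] mm/row 18.0 deg/row 0.0
```

move_arm:
  series:
    - [[15, 0.0438, 0, 0.0636, 0, 0.0181, 0], [15, 0.0438, 0, 0.0636, 0, 0.0181, 0], [15, 0.0438, 0, 0.0636, 0, 0.0181, 0], [15, 0, 0, 0, 0, 0, 0]]

```text
clock: 22.22
eef_pos: [782.8, -75.1, 312.5]
tcp_rot: [0.996, -0.002, -0.084, 0.001]
force: [-0.4, 0.4, -2.0]
opening: 19.6
grasp_force: 30.0
```

move_arm:
  series:
    - [[15, -0.0667, 0.0315, 0, 0, 0, 0.0454], [15, -0.0667, 0.0315, 0, 0, 0, 0.0454], [15, -0.0667, 0.0315, 0, 0, 0, 0.0454], [15, -0.0667, 0.0315, 0, 0, 0, 0.0454], [15, -0.0667, 0.0315, 0, 0, 0, 0.0454], [15, -0.0667, 0.0315, 0, 0, 0, 0.0454], [15, -0.0667, 0.0315, 0, 0, 0, 0.0454], [15, -0.0667, 0.0315, 0, 0, 0, 0.0454], [15, -0.0667, 0.0315, 0, 0, 0, 0.0454], [15, -0.0667, 0.0315, 0, 0, 0, 0.0454], [15, -0.0667, 0.0315, 0, 0, 0, 0.0454], [15, -0.0667, 0.0315, 0, 0, 0, 0.0454]]

```text
clock: 23.72
eef_pos: [540.0, 38.4, 311.0]
tcp_rot: [0.653, 0.753, -0.055, 0.065]
force: [-0.0, 0.7, -1.5]
opening: 19.7
grasp_force: 30.0
```

```bash
cat > st.py <<'E'
from grip import *
p=[0,0,0]; st=robot.state()
def T(x,y):return [598-.139*x-.99*y,-270+.99*x-.139*y]
def I(o):d=o[:2]-[598,-270];return (-.139*d[0]+.99*d[1]).round(1),(-.99*d[0]-.139*d[1]).round(1)
Y=1.71+np.pi
o,Rs=frameF(p,st);print("scoop",o.round(1),"in tub",I(o),"yaw",np.arctan2(Rs[1,0],Rs[0,0]).round(3),"pitch",Rs[2,0].round(3),st["force"].round(1),st["clock"],st["joint_pos"].round(2))
E
python3 - <<'E'
from st import *
s=plan(p,T(186,13)+[20,Y,0],3,None,True)
E
```

```text
scoop [558.4 -87.   74. ] in tub (np.float64(186.6), np.float64(13.8)) yaw -1.429 pitch 0.169 [-0.   0.7 -1.5] 23.725 [ 0.05  0.34 -0.35  1.98  0.37  0.89 -0.38]
tcp [547.5  -3.5 275. ] rows 3 [ 0.0084 -0.0466 -0.04  ] [ 0.0178  0.0027 -0.0003] mm/row 18.6 deg/row 3.2
```

move_arm:
  series:
    - [[15, 0.0084, -0.0466, -0.04, 0.0178, 0.0027, 0], [15, 0.0084, -0.0466, -0.04, 0.0178, 0.0027, 0], [15, 0.0084, -0.0466, -0.04, 0.0178, 0.0027, 0], [15, 0, 0, -0.04, 0, 0, 0], [15, 0, 0, -0.015, 0, 0, 0], [15, 0, 0, -0.008, 0, 0, 0], [15, 0, 0, 0, 0, 0, 0]]

```text
clock: 24.6
eef_pos: [549.3, -3.0, 257.1]
tcp_rot: [0.657, 0.754, -0.0, 0.0]
force: [1.1, -0.3, -0.0]
opening: 19.8
grasp_force: 30.0
```

```bash
cat > sc.py <<'E'
from grip import *
a=robot.snapshot("scene")
h=cv2.cvtColor(a,cv2.COLOR_BGR2HSV);m=((h[...,1]<60)&(h[...,2]>140)).astype(np.uint8)
N,_,s,c=cv2.connectedComponentsWithStats(m)
for i in range(1,N):
    if 225<c[i][0]<300 and 220<c[i][1]<275 and s[i,4]>10: print(c[i].round(1),s[i],ray("scene",*c[i],10).round(0))
E
python3 st.py; python3 sc.py
```

```text
scoop [560.9 -87.4   2.1] in tub (np.float64(186.0), np.float64(11.3)) yaw -1.433 pitch 0.001 [ 1.1 -0.3 -0. ] 24.6 [ 0.2   0.43 -0.38  1.99  0.23  0.76 -0.18]
[240.1 245.1] [239 238   3  15  17] [ 566. -188.   10.]
[257.2 241.1] [254 238   8   8  48] [ 547. -147.   10.]
[256. 251.] [252 247   9   9  53] [ 585. -142.   10.]
```

move_arm:
  series:
    - [[15, 0, 0, -0.005, 0, 0, 0], [15, 0, 0, -0.003, 0, 0, 0], [15, 0.0023, -0.0165, 0, 0, 0, 0], [15, 0.0037, -0.0264, 0, 0, 0, 0], [15, 0.0037, -0.0264, 0, 0, 0, 0], [15, 0.0037, -0.0264, 0, 0, 0, 0], [15, 0.0023, -0.0165, 0, 0, 0, 0], [15, 0.0014, -0.0099, 0, 0, 0, 0], [15, 0, 0, 0, 0, 0, 0]]

```text
clock: 25.78
eef_pos: [554.5, -40.6, 254.5]
tcp_rot: [0.657, 0.754, -0.0, -0.0]
force: [0.4, 0.3, 0.7]
opening: 20.1
grasp_force: 30.0
```

```bash
python3 st.py; python3 sc.py
```

```text
scoop [ 5.659e+02 -1.250e+02 -4.000e-01] in tub (np.float64(148.0), np.float64(11.6)) yaw -1.434 pitch 0.001 [0.4 0.3 0.7] 25.775 [ 0.26  0.44 -0.37  1.98  0.23  0.76 -0.11]
[277.3 234.3] [ 244  208   70   52 1685] [ 515. -100.   10.]
[240.1 245.1] [239 238   3  15  17] [ 566. -188.   10.]
```

move_arm:
  series:
    - [[15, 0.0009, -0.0066, -0.003, 0, 0, 0], [15, 0.0009, -0.0066, 0, 0, 0, 0], [15, 0.0009, -0.0066, 0, 0, 0, 0], [15, 0.0009, -0.0066, 0, 0, 0, 0], [15, 0, 0, 0, 0, 0, 0]]

```text
clock: 26.45
eef_pos: [556.0, -46.7, 254.5]
tcp_rot: [0.657, 0.754, 0.001, -0.0]
force: [-1.3, 9.4, 14.4]
opening: 19.8
grasp_force: 30.0
```

```bash
python3 st.py
```

```text
scoop [ 567.8 -130.6   -0.6] in tub (np.float64(142.2), np.float64(10.5)) yaw -1.433 pitch -0.001 [-1.3  9.4 14.4] 26.45 [ 0.27  0.45 -0.37  1.98  0.23  0.76 -0.1 ]
```

move_arm:
  series:
    - [[15, 0.0009, -0.0066, 0.002, 0, 0, 0], [15, 0.0009, -0.0066, 0, 0, 0, 0], [15, 0.0009, -0.0066, 0, 0, 0, 0], [15, 0, 0, 0, 0, 0, 0]]

```text
clock: 26.95
eef_pos: [556.5, -53.8, 254.5]
tcp_rot: [0.657, 0.754, -0.0, -0.0]
force: [-1.0, 5.3, 6.8]
opening: 19.6
grasp_force: 30.0
```

```bash
python3 st.py
```

```text
scoop [ 5.681e+02 -1.379e+02 -5.000e-01] in tub (np.float64(134.9), np.float64(11.2)) yaw -1.434 pitch -0.0 [-1.   5.3  6.8] 26.95 [ 0.28  0.45 -0.37  1.97  0.23  0.76 -0.09]
```

move_arm:
  series:
    - [[15, 0.0009, -0.0066, 0, 0, 0, 0], [15, 0.0005, -0.004, 0, 0, 0, 0], [15, 0, 0, 0, 0, 0, 0]]

```text
clock: 27.32
eef_pos: [556.8, -55.1, 254.6]
tcp_rot: [0.656, 0.754, 0.0, -0.001]
force: [-4.3, 15.2, 11.9]
opening: 19.6
grasp_force: 30.0
```

```bash
python3 st.py
```

```text
scoop [ 568.3 -138.8   -0.6] in tub (np.float64(134.0), np.float64(11.1)) yaw -1.432 pitch -0.002 [-4.3 15.2 11.9] 27.325 [ 0.28  0.45 -0.37  1.97  0.23  0.76 -0.08]
```

```bash
python3 - <<'E'
from st import *
s=plan(p,T(135.3,11)+[10,Y,.2],4,None,True)
s=plan(p,T(137,11)+[90,Y,.25],3,s,True)
E
```

```text
scoop [ 568.3 -138.8   -0.6] in tub (np.float64(134.0), np.float64(11.1)) yaw -1.432 pitch -0.002 [-4.3 15.2 11.9] 27.325 [ 0.28  0.45 -0.37  1.97  0.23  0.76 -0.08]
tcp [549.7  -4.9 243. ] rows 4 [-0.0059  0.0418 -0.0097] [-0.0159 -0.0023  0.    ] mm/row 13.0 deg/row 2.9
tcp [547.9   8.1 316. ] rows 3 [-0.002   0.0145  0.0811] [-0.0053 -0.0007 -0.    ] mm/row 24.7 deg/row 1.0
```

move_arm:
  series:
    - [[15, -0.0059, 0.0418, -0.0097, -0.0159, -0.0023, 0], [15, -0.0059, 0.0418, -0.0097, -0.0159, -0.0023, 0], [15, -0.0059, 0.0418, -0.0097, -0.0159, -0.0023, 0], [15, -0.0059, 0.0418, -0.0097, -0.0159, -0.0023, 0], [15, 0, 0, 0, 0, 0, 0], [15, 0, 0, 0, 0, 0, 0], [15, -0.002, 0.0145, 0.04, -0.0053, -0.0007, 0], [15, -0.002, 0.0145, 0.08, -0.0053, -0.0007, 0], [15, -0.002, 0.0145, 0.08, -0.0053, -0.0007, 0], [15, 0, 0, 0.05, 0, 0, 0], [15, 0, 0, 0, 0, 0, 0], [15, 0, 0, 0, 0, 0, 0]]

```text
clock: 28.82
eef_pos: [547.7, 5.3, 317.0]
tcp_rot: [0.652, 0.748, -0.083, 0.095]
force: [0.1, -0.2, -1.8]
opening: 19.5
grasp_force: 30.0
```

```bash
python3 - <<'E'
from st import *
a=robot.snapshot("scene");b=robot.snapshot("top")
cs=proj("scene",o)[0].astype(int);ct=proj("top",o)[0].astype(int);print(cs,ct)
f=lambda im,c:cv2.resize(im[max(c[1]-25,0):c[1]+25,c[0]-20:c[0]+20],(400,500),interpolation=cv2.INTER_CUBIC)
cv2.imwrite("pics/last.png",np.hstack([f(b,ct),f(a,cs)]))
for n,im in(("top",b),("scene",a)): cv2.imwrite(f"pics/l_{n}.png",im)
E
```

```text
scoop [ 567.4 -139.3   91.4] in tub (np.float64(133.6), np.float64(12.1)) yaw -1.434 pitch 0.25 [ 0.1 -0.2 -1.8] 28.825 [ 0.02  0.33 -0.27  1.97  0.43  0.92 -0.38]
[255 221] [355 157]
```

View pics/last.png

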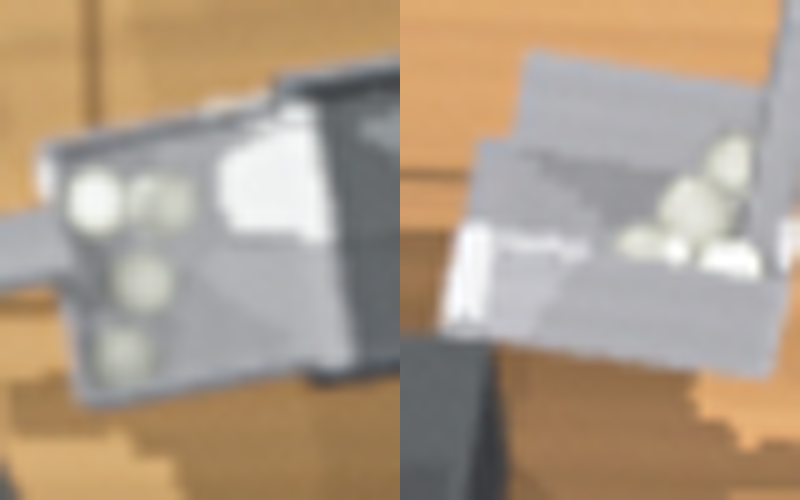

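All four balls are in the pan, lying against its rear wall. I carry them to the bowl.

```bash
python3 - <<'E'
from st import *
u=np.array([np.cos(Y),np.sin(Y)]);b=np.array([512.5,350.])
L=b-40*u
def tgt(al,zl): return list(L-39*np.cos(al)*u)+[zl-39*np.sin(al),Y,al]
s=plan(p,[565,-120,180,Y,.25],2,None,True)
s=plan(p,tgt(.25,200),16,s,True)
for al,z,n in((.0,130,2),(-.3,110,2),(-.6,106,3),(-.9,106,4),(-1.05,106,2)): s=plan(p,tgt(al,z),n,s,True)
E
```

```text
scoop [ 567.3 -139.2   91.1] in tub (np.float64(133.8), np.float64(12.2)) yaw -1.434 pitch 0.25 [-0.5 -0.  -1. ] 28.925 [ 0.02  0.34 -0.27  1.97  0.43  0.92 -0.38]
tcp [544.8  24.  406. ] rows 2 [-0.0048  0.0309  0.1488] [ 0.0004 -0.0001  0.0004] mm/row 45.6 deg/row 0.1
tcp [481.5 571.1 416.4] rows 16 [-0.0132  0.114   0.0022] [-0. -0. -0.] mm/row 34.4 deg/row 0.0
tcp [489.7 512.4 385. ] rows 2 [ 0.0137 -0.0978 -0.0523] [ 0.0394  0.0055 -0.    ] mm/row 33.5 deg/row 7.2
tcp [501.  432.3 390.3] rows 2 [ 0.0187 -0.1335  0.0088] [0.0473 0.0066 0.    ] mm/row 40.5 deg/row 8.6
tcp [512.7 348.4 386.5] rows 3 [ 0.0131 -0.0933 -0.0042] [ 0.0315  0.0044 -0.    ] mm/row 28.3 deg/row 5.7
tcp [524.  268.1 361.6] rows 4 [ 0.0094 -0.0669 -0.0207] [ 0.0236  0.0033 -0.    ] mm/row 21.2 deg/row 4.3
tcp [529.1 231.7 340.4] rows 2 [ 0.0085 -0.0608 -0.0353] [ 0.0236  0.0033 -0.    ] mm/row 21.2 deg/row 4.3
```

move_arm:
  series:
    - [[15, -0.005, 0.02, 0.12, 0, 0, 0], [15, -0.005, 0.03, 0.16, 0, 0, 0], [15, -0.01, 0.05, 0.02, 0, 0, 0], [15, -0.012, 0.08, 0.01, 0, 0, 0], [15, -0.014, 0.11, 0.01, 0, 0, 0], [15, -0.015, 0.13, 0, 0, 0, 0], [15, -0.015, 0.14, 0, 0, 0, 0], [15, -0.015, 0.14, 0, 0, 0, 0], [15, -0.015, 0.14, 0, 0, 0, 0], [15, -0.015, 0.14, 0, 0, 0, 0], [15, -0.015, 0.14, 0, 0, 0, 0], [15, -0.015, 0.14, 0, 0, 0, 0]]

```text
clock: 30.42
eef_pos: [502.1, 385.2, 412.0]
tcp_rot: [0.652, 0.748, -0.084, 0.095]
force: [0.1, -0.3, -2.0]
opening: 19.7
grasp_force: 30.0
```

move_arm:
  series:
    - [[15, -0.015, 0.14, 0, 0, 0, 0], [15, -0.015, 0.14, 0, 0, 0, 0], [15, -0.015, 0.14, 0, 0, 0, 0], [15, -0.015, 0.13, 0, 0, 0, 0], [15, -0.01, 0.08, 0, 0, 0, 0], [15, 0, 0, 0, 0, 0, 0], [15, 0, 0, 0, 0, 0, 0]]

```text
clock: 31.3
eef_pos: [481.8, 572.3, 412.3]
tcp_rot: [0.652, 0.748, -0.083, 0.095]
force: [-0.2, -0.9, -1.4]
opening: 20.2
grasp_force: 30.0
```

```bash
cat > tip.py <<'E'
from st import *
u=np.array([np.cos(Y),np.sin(Y)]);b=np.array([512.5,350.])
L=b-40*u
def tgt(al,zl): return list(L-39*np.cos(al)*u)+[zl-39*np.sin(al),Y,al]
E
python3 - <<'E'
from tip import *
s=plan(p,tgt(0,130),3,None,True)
for al,z,n in((-.3,110,3),(-.6,106,3)): s=plan(p,tgt(al,z),n,s,True)
E
```

```text
scoop [501.6 427.3 186.9] in tub (np.float64(703.7), np.float64(-1.5)) yaw -1.434 pitch 0.251 [-0.2 -0.9 -1.4] 31.3 [-0.71  0.64 -0.47  1.3   0.41  1.49 -1.07]
tcp [489.7 512.4 385. ] rows 3 [ 0.0088 -0.0665 -0.0304] [0.0267 0.0036 0.0003] mm/row 22.1 deg/row 4.9
tcp [501.  432.3 390.3] rows 3 [ 0.0125 -0.089   0.0058] [0.0315 0.0044 0.    ] mm/row 27.0 deg/row 5.7
tcp [512.7 348.4 386.5] rows 3 [ 0.0131 -0.0933 -0.0042] [ 0.0315  0.0044 -0.    ] mm/row 28.3 deg/row 5.7
```

move_arm:
  series:
    - [[15, 0.0088, -0.0665, -0.0304, 0.0267, 0.0036, 0], [15, 0.0088, -0.0665, -0.0304, 0.0267, 0.0036, 0], [15, 0.0088, -0.0665, -0.0304, 0.0267, 0.0036, 0], [15, 0.0125, -0.089, 0.0058, 0.0315, 0.0044, 0], [15, 0.0125, -0.089, 0.0058, 0.0315, 0.0044, 0], [15, 0.0125, -0.089, 0.0058, 0.0315, 0.0044, 0], [15, 0.0131, -0.0933, -0.0042, 0.0315, 0.0044, 0], [15, 0.0131, -0.0933, -0.0042, 0.0315, 0.0044, 0], [15, 0.0131, -0.0933, -0.0042, 0.0315, 0.0044, 0], [15, 0, 0, 0, 0, 0, 0], [15, 0, 0, 0, 0, 0, 0]]

```text
clock: 32.67
eef_pos: [512.7, 348.2, 387.7]
tcp_rot: [0.628, 0.72, 0.194, -0.222]
force: [-0.1, 0.1, 0.1]
opening: 19.5
grasp_force: 30.0
```

```bash
python3 - <<'E'
from tip import *
s=plan(p,tgt(-.85,108),3,None,True)
im=robot.snapshot("top");cv2.imwrite("pics/tip_top.png",im);cv2.imwrite("pics/tip_scene.png",robot.snapshot("scene"))
t0=cv2.imread("pics/top0.png")
for n,old in(("tip_top","top0"),("tip_scene","scene0")):
    A=cv2.imread(f"pics/{n}.png").astype(int).sum(2);print(n,A.shape)
E
```

```text
scoop [502.7 421.2 129.2] in tub (np.float64(697.5), np.float64(-1.7)) yaw -1.436 pitch -0.564 [-0.1  0.1  0.1] 32.675 [ 0.14  0.47 -0.9   1.82 -0.23  0.72 -0.36]
tcp [522.2 280.9 369.5] rows 3 [ 0.0105 -0.0747 -0.0203] [0.0263 0.0036 0.0004] mm/row 23.4 deg/row 4.8
tip_top (400, 640)
tip_scene (400, 640)
```

move_arm:
  series:
    - [[15, 0.0105, -0.0747, -0.0203, 0.0263, 0.0036, 0], [15, 0.0105, -0.0747, -0.0203, 0.0263, 0.0036, 0], [15, 0.0105, -0.0747, -0.0203, 0.0263, 0.0036, 0], [15, 0, 0, 0, 0, 0, 0], [15, 0, 0, 0.1, 0, 0, 0], [15, 0, 0, 0.15, 0, 0, 0], [15, 0, 0.1, 0.1, -0.04, -0.0055, 0], [15, 0, 0.1, 0, -0.04, -0.0055, 0], [15, 0, 0.1, 0, -0.04, -0.0055, 0], [15, 0, 0.1, 0, -0.04, -0.0055, 0], [15, 0, 0.1, 0, -0.04, -0.0055, 0], [15, 0, 0, 0, -0.04, -0.0055, 0]]

```text
clock: 34.28
eef_pos: [519.0, 436.3, 475.9]
tcp_rot: [0.655, 0.755, 0.029, -0.032]
force: [-0.4, -0.6, -1.2]
opening: 19.7
grasp_force: 30.0
```

```bash
python3 - <<'E'
from tip import *
for n in("top","scene"):
    im=robot.snapshot(n);cv2.imwrite(f"pics/after_{n}.png",im);t0=cv2.imread(f"pics/{n}0.png")
    h=cv2.cvtColor(im,cv2.COLOR_BGR2HSV)
    d=cv2.absdiff(im,t0).max(2);m=((d>18)).astype(np.uint8)
    x0,x1,y0,y1=(158,224,146,210) if n=="top" else (418,498,195,265)
    k=np.zeros_like(m);k[y0:y1,x0:x1]=m[y0:y1,x0:x1];k=cv2.morphologyEx(k,cv2.MORPH_OPEN,np.ones((2,2),np.uint8))
    N,_,s,c=cv2.connectedComponentsWithStats(k)
    for i in range(1,N):
        if s[i,4]>6:
            cx,cy=c[i].astype(int);w=ray(n,*c[i],50);print(n,c[i].round(1),s[i,2:],w.round(0)[:2],"r",np.hypot(w[0]-512.5,w[1]-350).round(0),im[cy,cx],t0[cy,cx])
E
```

```text
scoop [528.6 374.3 214.5] in tub (np.float64(647.5), np.float64(-20.9)) yaw -1.429 pitch -0.086 [-0.4 -0.6 -1.2] 34.275 [-0.28  0.45 -0.69  1.5   0.24  1.23 -0.85]
top [188.5 185. ] [  66   62 2690] [498. 367.] r 22.0 [128 136 137] [211 210 210]
top [217.8 162.2] [ 6  8 27] [567. 278.] r 90.0 [181 179 179] [217 217 215]
top [195.9 166.1] [11  7 54] [556. 345.] r 44.0 [205 216 214] [170 169 155]
top [208.2 166.1] [ 9  7 40] [555. 307.] r 61.0 [200 210 209] [177 176 167]
scene [429.1 219.3] [ 25  30 201] [471. 298.] r 67.0 [247 247 247] [247 247 247]
scene [489.6 224.5] [ 21  24 271] [482. 449.] r 104.0 [131 130 130] [156 153 155]
scene [446.9 233.1] [ 5  3 14] [526. 334.] r 21.0 [210 205 208] [180 176 180]
```

```bash
python3 - <<'E'
from tip import *
s=plan(p,[450,-200,170,Y,0],13,None,True)
s=plan(p,[450,-200,2,Y,0],5,s,True)
E
```

```text
scoop [528.6 374.  214.2] in tub (np.float64(647.2), np.float64(-20.8)) yaw -1.429 pitch -0.088 [-0.2 -0.3 -0.6] 34.375 [-0.28  0.45 -0.69  1.5   0.23  1.23 -0.85]
tcp [ 438.2 -115.8  425. ] rows 13 [-0.0208 -0.1414 -0.013 ] [-0.0021 -0.0002 -0.0001] mm/row 43.0 deg/row 0.4
tcp [ 438.2 -115.8  257. ] rows 5 [ 0.     0.    -0.112] [0. 0. 0.] mm/row 33.6 deg/row 0.0
```

move_arm:
  series:
    - [[15, -0.0208, -0.1414, -0.013, -0.0021, 0, 0], [15, -0.0208, -0.1414, -0.013, -0.0021, 0, 0], [15, -0.0208, -0.1414, -0.013, -0.0021, 0, 0], [15, -0.0208, -0.1414, -0.013, -0.0021, 0, 0], [15, -0.0208, -0.1414, -0.013, -0.0021, 0, 0], [15, -0.0208, -0.1414, -0.013, -0.0021, 0, 0], [15, -0.0208, -0.1414, -0.013, -0.0021, 0, 0], [15, -0.0208, -0.1414, -0.013, -0.0021, 0, 0], [15, -0.0208, -0.1414, -0.013, -0.0021, 0, 0], [15, -0.0208, -0.1414, -0.013, -0.0021, 0, 0], [15, -0.0208, -0.1414, -0.013, -0.0021, 0, 0], [15, -0.0208, -0.1414, -0.013, -0.0021, 0, 0]]

```text
clock: 35.88
eef_pos: [446.7, -78.1, 428.2]
tcp_rot: [0.658, 0.753, 0.001, -0.006]
force: [1.8, 0.1, -1.0]
opening: 19.7
grasp_force: 30.0
```

```bash
cat > bowl.py <<'E'
from tip import *
for n in("top","scene"):
    im=robot.snapshot(n);cv2.imwrite(f"pics/b_{n}.png",im);t0=cv2.imread(f"pics/{n}0.png")
    m=(cv2.absdiff(im,t0).max(2)>18).astype(np.uint8)
    x0,x1,y0,y1=(158,224,146,210) if n=="top" else (418,498,195,265)
    k=np.zeros_like(m);k[y0:y1,x0:x1]=m[y0:y1,x0:x1]
    N,_,s,c=cv2.connectedComponentsWithStats(k)
    for i in range(1,N):
        if s[i,4]>6:
            cx,cy=c[i].astype(int);w=ray(n,*c[i],50);print(n,c[i].round(1),s[i,2:],w.round(0)[:2],"r",np.hypot(w[0]-512.5,w[1]-350).round(0),im[cy,cx],t0[cy,cx])
E
python3 - <<'E'
from bowl import *
s=plan(p,[450,-200,170,Y,0],1,None,True)
s=plan(p,[450,-200,3,Y,0],5,s,True)
E
```

```text
scoop [ 456.1 -159.8  172.3] in tub (np.float64(128.8), np.float64(125.1)) yaw -1.435 pitch -0.011 [ 1.8  0.1 -1. ] 35.875 [ 0.49  0.07 -0.47  2.02  0.02  1.07  0.15]
top [176.6 162.8] [ 42  41 661] [567. 404.] r 77.0 [198 196 197] [165 162 164]
top [194.9 165.2] [11  7 57] [559. 348.] r 46.0 [229 237 235] [170 169 155]
top [207.2 165. ] [ 9  7 41] [559. 310.] r 61.0 [231 238 236] [176 175 168]
top [196.4 182. ] [10 11 80] [507. 343.] r 9.0 [184 182 182] [150 147 148]
top [206.  190.2] [11  7 52] [481. 313.] r 48.0 [202 212 210] [174 173 159]
top [218.  197.3] [13 18 71] [459. 277.] r 91.0 [126 124 114] [106 104  94]
top [204.4 197.3] [ 8  6 36] [459. 318.] r 62.0 [231 237 235] [175 174 160]
scene [488.6 223.4] [ 21  25 262] [477. 448.] r 104.0 [137 134 136] [159 156 158]
scene [436.2 223.4] [13 14 95] [488. 313.] r 44.0 [217 226 226] [174 171 157]
scene [448.  228.8] [11 12 53] [508. 340.] r 11.0 [189 186 190] [152 149 152]
tcp [ 438.2 -115.8  425. ] rows 1 [-0.0268 -0.1172 -0.009 ] [-0.003  -0.0031  0.0028] mm/row 36.2 deg/row 0.9
tcp [ 438.2 -115.8  258. ] rows 5 [ 0.      0.     -0.1113] [0. 0. 0.] mm/row 33.4 deg/row 0.0
```

Four ball-coloured blobs show in the bowl, all within about 60 mm of its centre. Setting the scoop down.

move_arm:
  series:
    - [[15, -0.0268, -0.1172, -0.009, -0.003, -0.003, 0.0028], [15, 0, 0, -0.14, 0, 0, 0], [15, 0, 0, -0.14, 0, 0, 0], [15, 0, 0, -0.14, 0, 0, 0], [15, 0, 0, -0.09, 0, 0, 0], [15, 0, 0, -0.045, 0, 0, 0], [15, 0, 0, -0.006, 0, 0, 0], [15, 0, 0, 0, 0, 0, 0]]

```text
clock: 36.98
eef_pos: [439.5, -112.5, 257.5]
tcp_rot: [0.654, 0.756, -0.0, -0.001]
force: [-0.2, 0.4, 0.1]
opening: 19.4
grasp_force: 30.0
```

```bash
python3 st.py
```

```text
scoop [ 451.4 -196.5    2.5] in tub (np.float64(93.1), np.float64(134.9)) yaw -1.426 pitch -0.0 [-0.2  0.4  0.1] 36.975 [ 0.47  0.3  -0.42  2.2   0.19  0.68  0.07]
```

Lower the last 2–3 mm, release, and rise clear.

move_arm:
  series:
    - [[15, 0, 0, -0.005, 0, 0, 0], [15, 0, 0, -0.004, 0, 0, 0], [15, 0, 0, -0.001, 0, 0, 0], [50, 0, 0, 0, 0, 0, 0], [50, 0, 0, 0, 0, 0, 0], [50, 0, 0, 0, 0, 0, 0], [50, 0, 0, 0.03, 0, 0, 0], [50, 0, 0, 0.08, 0, 0, 0], [50, 0, 0, 0.12, 0, 0, 0], [50, 0, 0, 0.12, 0, 0, 0], [0, 0, 0, 0, 0, 0, 0], [0, 0, 0, 0, 0, 0, 0]]

```text
clock: 38.48
eef_pos: [438.8, -112.6, 358.5]
tcp_rot: [0.654, 0.756, -0.001, -0.001]
force: [-0.1, 0.9, -0.4]
opening: 33.4
grasp_force: 0.0
```

```bash
python3 - <<'E'
from st import *
im=robot.snapshot("scene");h=cv2.cvtColor(im,cv2.COLOR_BGR2HSV);m=((h[...,1]<60)&(h[...,2]>140)).astype(np.uint8)
N,_,s,c=cv2.connectedComponentsWithStats(m)
for i in range(1,N):
    if 200<c[i][0]<300 and 190<c[i][1]<250 and s[i,4]>10: print(c[i].round(1),s[i])
for L in ([39,39,0],[39,-39,0],[-39,39,30],[-39,-39,30],[-127,10,86],[-127,-10,86]): print(L,proj("scene",world([451,-196,Y],L)).round(1))
t=np.array([495.5,72.3,85+199.2+15]);print("to pad",((t-st["eef_pos"])/300).round(4),st["tcp_rot"])
E
```

```text
scoop [ 450.3 -196.7  103.4] in tub (np.float64(93.1), np.float64(136.0)) yaw -1.426 pitch -0.001 [-0.1  0.9 -0.4] 38.475 [ 0.53  0.14 -0.45  2.11  0.08  0.91  0.18]
[257.3 210.9] [ 232  192   61   61 1093]
[208. 230.] [203 230  11   1  11]
[220. 230.] [215 230  11   1  11]
[200.5 249.2] [167 243  66  14 664]
[39, 39, 0] [[232.1 230.3]]
[39, -39, 0] [[235.5 213.5]]
[-39, 39, 30] [[259.7 220.5]]
[-39, -39, 30] [[261.6 204. ]]
[-127, 10, 86] [[291.4 196.1]]
[-127, -10, 86] [[291.4 192.1]]
to pad [ 0.1889  0.6163 -0.1977] [ 0.6541999   0.75632025 -0.00088202 -0.00117985]
```

move_arm:
  series:
    - [[0, 0.0378, 0.1233, 0, 0, 0, 0], [0, 0.0378, 0.1233, 0, 0, 0, 0], [0, 0.0378, 0.1233, 0, 0, 0, 0], [0, 0.0378, 0.1233, 0, 0, 0, 0], [0, 0.0378, 0.1233, 0, 0, 0, 0], [0, 0, 0, -0.1, 0, 0, 0], [0, 0, 0, -0.07, 0, 0, 0], [0, 0, 0, -0.03, 0, 0, 0], [0, 0, 0, -0.02, 0, 0, 0], [0, 0, 0, 0, 0, 0, 0]]

```text
clock: 39.78
eef_pos: [495.9, 72.3, 292.6]
tcp_rot: [0.654, 0.756, -0.001, -0.001]
force: [0.3, 0.2, -0.5]
opening: 0.5
grasp_force: 0.0
```

move_arm:
  series:
    - [[0, 0, 0, -0.012, 0, 0, 0], [0, 0, 0, -0.012, 0, 0, 0], [0, 0, 0, -0.01, 0, 0, 0], [0, 0, 0, -0.01, 0, 0, 0], [0, 0, 0, 0, 0, 0, 0], [0, 0, 0, 0, 0, 0, 0]]

```text
clock: 40.52
eef_pos: [495.7, 72.3, 279.5]
tcp_rot: [0.654, 0.756, -0.001, -0.001]
force: [-2.4, -1.9, 4.9]
opening: 0.6
grasp_force: 2.6
```

move_arm:
  series:
    - [[0, 0, 0, -0.01, 0, 0, 0], [0, 0, 0, -0.01, 0, 0, 0], [0, 0, 0, -0.008, 0, 0, 0], [0, 0, 0, -0.006, 0, 0, 0], [0, 0, 0, 0, 0, 0, 0], [0, 0, 0, 0, 0, 0, 0], [0, 0, 0, 0, 0, 0, 0]]

```text
clock: 41.4
eef_pos: [495.4, 72.1, 269.2]
tcp_rot: [0.654, 0.756, -0.002, -0.001]
force: [-5.8, -2.6, 9.6]
opening: 0.7
grasp_force: 4.7
```

```bash
python3 - <<'E'
from bowl import *
print(st["eef_pos"],st["force"],st["dq"].round(3))
E
```

```text
scoop [506.5 -12.1  14.2] in tub (np.float64(268.0), np.float64(54.7)) yaw -1.426 pitch -0.0 [-5.8 -2.6  9.6] 41.4 [ 0.18  0.37 -0.53  2.08  0.27  0.76 -0.38]
top [197.2 153.6] [ 15  14 130] [595. 341.] r 83.0 [236 234 234] [216 215 215]
top [163.4 173.8] [  9  22 111] [534. 444.] r 97.0 [127 126 125] [147 145 145]
top [195.1 165.3] [11  8 55] [558. 347.] r 46.0 [195 204 203] [170 169 154]
top [206.9 165.1] [ 9  7 41] [558. 311.] r 60.0 [240 244 242] [165 163 151]
top [221.5 194.8] [ 5 22 55] [466. 266.] r 96.0 [108 106  94] [86 84 73]
top [206. 190.] [11  7 51] [482. 313.] r 48.0 [206 215 214] [174 173 159]
top [204.3 197.2] [ 8  7 37] [460. 319.] r 61.0 [234 240 238] [175 174 160]
scene [488.4 224.3] [ 21  22 244] [481. 446.] r 101.0 [134 131 133] [155 153 156]
scene [436.2 223.5] [13 14 93] [488. 313.] r 44.0 [218 226 226] [174 171 157]
[495.36542631  72.13371113 269.21601734] [-5.79722088 -2.55762251  9.62880612] [-0.001  0.001  0.     0.001  0.    -0.001  0.001]
```

The fingertips are at 70 mm and pushing with about 10 N, so the paddle is level. All four balls are in the bowl and the scoop stands flat and free, so I hand in.

```bash
python3 -c "
from station import robot
print(robot.sign_off())"
```

```text
the job is handed in; nothing more can be done
None
```

I handed the job in at about 41 s: all four balls are in the polishing bowl, the scoop is flat on the bench and released, and the fingers hold the paddle level at about 10 N; two balls fell onto the bench on the way and were re-scooped without finger contact, and the hand-in returned no verdict.

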